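Dock the hoist battery on its charger

ROBOT

A 6-joint arm with a two-finger parallel gripper is mounted at the origin on the work surface. World frame = base frame: x ahead of the robot, y to its left, z up, the work surface at z = 0. Lengths are in m, angles in rad, forces in N, time in s.
With the tool pointing down it reaches from about 0.3 to 0.875 m from the base axis. Payload 6.4 kg.
Tool frame: the origin (TCP) lies at the very end of the fingers, on their centre line; the grasp point (between the pads) lies 19 mm behind it (manip.grip_depth is the distance from the TCP to the grasp point, in m); y points along the fingers, z is the direction in which the jaws open and shut, and the axes are right-handed (so a half turn about y gives the same grasp; the last joint's range is limited). The gripper opens to 85 mm and grips with 20 to 120 N. Pads are 22 mm wide; open, the fingers measure 114 mm over their backs; the gripper's body (76 mm by 85 mm) begins 54 mm behind the grasp point. The pads swing forward as they close: fully open they stand 13 mm farther back than shut.
Start: joints at [0.898, 0.181, 1.607, -0, 1.354, -0.206], TCP at [0.259, 0.514, 0.231] pointing down, gripper open.
Joint ranges: [-2.99, 2.99], [-0.89, 2.07], [0.3, 2.58], [-1.14, 4.28], [0, 2.63], [-3.12, 3.12]. Speed limits (rad/s): [2.57, 2.57, 3.01, 3.14, 3.14, 3.14].

INTERFACE

Orientations are given as a unit quaternion [w, x, y, z].
In Python, from workcell import manip, optics, ticket gives the robot as it stands.
- The arm moves only by the tool apply_moves, never from a script. Its arguments are lists of equal length, an entry for each row: "travel": the shift along the tool's x, y, z in cm, a list of three; "turn": the turn about the tool's y in rad; "hand": the finger opening in cm, from 0 to 8.54. In form: {"travel": [[x, y, z], ...], "turn": [turn, ...], "hand": [hand, ...]}. A call has exactly 5 rows; each row shifts and turns the commanded pose from where the row before left it, along the tool's axes as they then stand; what a row does not reach is not made up. A row lasts 1/10 s, in which the tool goes at most 50 mm and 8.59 degrees, less where a joint would pass 70% of its speed; a pose out of reach is approached as far as the arm can. A call is refused whole if a number of a shift passes 5 or a number of a turn 0.15, either way. A call with a gripper value outside its range is refused whole. The fingers move at their own pace and stop on an object; "newtons" is the grip in N (left out, the last holds). Time passes only in rows, so rows that do not move let the fingers close, or fill a call up. It gives the time, the measured TCP pose, the force and the opening at its end, in the units of the state.
- manip.get_obs(): the state, without advancing time (a new reading comes with each control period).
- optics.snapshot(name): name is "scene" or "top" or "wrist"; returns a dict with "img" (400x640x3 uint8, red, green, blue), "mtx" (3x3 intrinsics, pixels), "world_to_cam" (4x4, takes a point from world to camera coordinates). Camera axes: x right, y up, looking along -z (the intrinsics and any distortion apply to the point x, -y, -z); pixel columns grow to the right and rows downward; lengths in m; the calibration is good to about 2 mm. A picture is of the moment at which its call begins. There is no depth.
- ticket.sign_off(): hands the job in, once; it reports no verdict.
Trained networks look in a picture, given as the dict that the camera call returned (one of the last four; its "shot" number tells which), for a name from the list of things; names that differ only in an ending like _2 or _b are one class to them, and where a whole thing is asked for, a point or a joint stands for the part that bears it (a point fixed in the world has none). Each returns a list of dicts, best first, with "conf" (0 to 1); they miss things now and then, are a little off and sometimes report something else, mostly with a low value. They report only what shows in the picture. A call takes as long as a camera call.
- optics.recognise(label, picture): "position" ([x, y, z] in m, in the coordinates of the camera as it stood for that picture, good to about 4 mm: the middle of the surface that is visible of it).
- optics.regions_of(label, picture): "region" (400x640 bool, what is visible of it).
- optics.landmark_of(label, picture): "position" ([x, y, z] in m, in the coordinates of the camera as it stood for that picture, good to about 4 mm: a listed point, or the origin of a listed thing).
The state is a dict: "clock": time; "joints": joint angles; "joint_velocities": joint speeds; "effort": joint torques, N m; "ee_pos": TCP position; "ee_rot": TCP orientation; "contact_force": force on the tool from outside, world axes, zero at the start; "wrist_torque": the same for the moment, N m; "gripper_width": finger opening in m.
Only numpy, scipy, OpenCV 4.12 (cv2) and the standard library are available. Lean on these libraries where they do the work, as an engineer would, in place of code of your own. Each camera call takes 0.05 s, during which the arm holds its last target.

TASK

Push the heavy upright battery box along the counter into the charging bay, low down near its base so that it slides and does not tip, until it is fully home against the back stop; then press the charger's button right down and let it go. Only push: do not lift the battery or touch its carrying handle, do not press the button before the battery is home, and leave the other things on the counter where they stand.

Things in the scene. Friction and masses are not known exactly. Their poses are not given: they have to be found in the camera images.
- battery: Battery box of a patient hoist: loose upright grey block, 96 (x) x 110 (y) x 200 mm high, 1.2 to 1.8 kg, flat sides. Origin: centre of underside, z up. Its +x face (brass contacts) enters the bay first; its -x face (paper label) is the one to push. Slides at 6 to 12 N; pushed within 40 mm of the counter it slides, at half height it tips. Lean the tool so the fingertips lead and only they touch it.
- battery_handle: The battery's black carrying handle, an arch of 12 mm round bar along the box's y, 88 mm wide overall, rising 36 mm above the box's top. Origin: middle of the arch's foot, on the box's top, 200 mm above its underside. Not to be touched.
- bay: Fixed U frame, no floor, +x the way in, z up. Origin: on the counter where a fully home battery has its origin and axes (its pushed face then at x = -48 mm). Back stop face x = +49. Rails 30 high, inner faces y = +-64 for x = -30 to 50 (entry 124 wide at x = -30), flaring 31 degrees out to x = -75 (mouth 172). Button console y = 92 to 158, x = -15 to 55, 50 high.
- charge_button_top (a point): Centre of the top of the charger's round white push button (radius 16 mm) on the console, facing up; it lies at x = +15, y = +125 mm in the bay's frame. Pressed straight down.
- charge_button (a joint): Travel of the push button in m: 0 up, 0.006 fully down (about 5 N); springs back. Past 0.004 counts as pressed.
- wash_bottle: Bystander: white plastic bottle, radius 34, 190 high (mm), loose, standing on the counter. Origin: centre of its underside.
- glass_bottle: Bystander: clear glass bottle, radius 36, 160 high (mm), loose, standing on the counter. Origin: centre of its underside.
- carton: Bystander: paper carton 120 x 60 x 50 (mm), loose, standing on the counter. Origin: centre of its underside.
- jar: Bystander: white jar, radius 30, 70 high (mm), loose, standing on the counter. Origin: centre of its underside.
- bowl: Bystander: steel bowl, radius 65, 45 high (mm), loose, standing on the counter. Origin: centre of its underside.
- tape: Bystander: roll of tape lying flat, radius 40, 25 high (mm), loose, standing on the counter. Origin: centre of its underside.
- cup: Bystander: white cup, radius 35, 80 high (mm), loose, standing on the counter. Origin: centre of its underside.

How it is judged:
By the outcome, as a careful person would: the job done as asked, in the order asked, and still so for the second after the job is handed in, with the robot touching nothing.
It also fails if it takes over 67 s, if anything falls off the work surface, if the arm or the gripper's body presses on something with over 40 N, if the wrist force passes 120 N, or if a joint passes its speed limit or range.

## Working session

There is one attempt and no reset: what is moved stays moved. The work goes in short steps, Python scripts to look and compute and a tool call to move; the robot and the scene stay as the last step left them, time stands still between calls to the robot, and variables do not carry over. Pictures are saved under pics/ and viewed, and the job is handed in when it is done.

Besides the shell and the picture viewer there is one more tool, called as name(argument=value, ...), one argument or row to a line, values as JSON. apply_moves: Moves the arm, as the interface text tells. Its arguments: {"type":"object","properties":{"travel":{"type":"array","items":{"type":"array","items":{"type":"number"}}},"turn":{"type":"array","items":{"type":"number"}},"hand":{"type":"array","items":{"type":"number"}},"newtons":{"type":"number"}},"required":["travel","turn","hand"]}

```bash
ls; mkdir -p pics
cat > h.py <<'E'
import numpy as np, cv2
from workcell import manip, optics, ticket
from scipy.spatial.transform import Rotation as R
def rot(o): 
    w,x,y,z=o["ee_rot"]; return R.from_quat([x,y,z,w])
def toworld(p,s):
    M=np.linalg.inv(np.array(s["world_to_cam"])); return (M@np.r_[p,1])[:3]
def ray(u,v,s,z):
    K=np.array(s["mtx"]);M=np.linalg.inv(np.array(s["world_to_cam"]))
    d=np.linalg.inv(K)@[u,v,1]; d=M[:3,:3]@[d[0],-d[1],-d[2]]; c=M[:3,3]
    return c+d*(z-c[2])/d[2]
def proj(p,s):
    q=(np.array(s["world_to_cam"])@np.r_[p,1])[:3]; q=np.array(s["mtx"])@[q[0],-q[1],-q[2]]; return q[:2]/q[2]
def save(s,n): cv2.imwrite("pics/"+n,cv2.cvtColor(s["img"],cv2.COLOR_RGB2BGR))
E
python3 - <<'E'
from h import *
o=manip.get_obs(); print({k:np.round(v,3) for k,v in o.items()})
print(rot(o).as_matrix().round(3))
for c in ["scene","top"]:
    s=optics.snapshot(c); save(s,c+"0.png"); print(c,s.keys())
    for n in ["battery","battery_handle","bay","charge_button_top","wash_bottle","glass_bottle","carton","jar","bowl","tape","cup"]:
        print(n,[(np.round(toworld(d["position"],s),3),round(d["conf"],2)) for d in optics.landmark_of(n,s)[:2]])
E
```

```text
pics
{'clock': np.float64(0.0), 'joints': array([ 0.898,  0.182,  1.608,  0.   ,  1.354, -0.206]), 'joint_velocities': array([-0.   ,  0.   ,  0.001,  0.   ,  0.   , -0.   ]), 'effort': array([ 0.0000e+00, -4.4488e+01, -3.5132e+01, -0.0000e+00,  9.0000e-03,
        0.0000e+00]), 'ee_pos': array([0.258, 0.513, 0.23 ]), 'ee_rot': array([-0.687,  0.689, -0.164,  0.163]), 'contact_force': array([-0.011,  0.454,  0.176]), 'wrist_torque': array([ 0.038,  0.005, -0.026]), 'gripper_width': np.float64(0.085)}
[[ 0.893 -0.001  0.45 ]
 [-0.45  -0.001  0.893]
 [-0.    -1.    -0.002]]
scene dict_keys(['img', 'mtx', 'world_to_cam', 'shot'])
battery [(array([ 0.518, -0.146, -0.   ]), 0.92)]
battery_handle [(array([ 0.517, -0.142,  0.204]), 0.56), (array([0.446, 0.103, 0.073]), 0.45)]
bay [(array([ 0.563,  0.079, -0.   ]), 0.83), (array([ 0.722, -0.163, -0.005]), 0.15)]
charge_button_top [(array([ 0.622, -0.351, -0.003]), 0.63), (array([0.444, 0.105, 0.074]), 0.44)]
wash_bottle [(array([ 0.708,  0.043, -0.003]), 0.82)]
glass_bottle [(array([ 0.562,  0.082, -0.002]), 0.63)]
carton [(array([ 0.723, -0
[... 313 characters left out ...]
(array([ 0.411,  0.003, -0.003]), 0.15)]
battery_handle [(array([ 0.515, -0.146,  0.201]), 0.51), (array([0.565, 0.081, 0.001]), 0.21)]
bay [(array([ 0.564,  0.081, -0.002]), 0.63)]
charge_button_top [(array([0.44 , 0.104, 0.068]), 0.66), (array([ 0.719, -0.161, -0.005]), 0.47)]
wash_bottle [(array([ 0.708,  0.042, -0.002]), 0.86), (array([ 0.408, -0.001, -0.001]), 0.49)]
glass_bottle [(array([ 0.72 , -0.167, -0.004]), 0.64)]
carton [(array([ 0.722, -0.164, -0.001]), 0.93)]
jar [(array([ 0.408,  0.002, -0.001]), 0.6)]
bowl [(array([ 0.436,  0.422, -0.001]), 0.8)]
tape [(array([ 0.505, -0.472, -0.   ]), 0.78), (array([0.709, 0.043, 0.002]), 0.64)]
cup [(array([ 0.622, -0.355, -0.004]), 0.84)]
```

View pics/scene0.png

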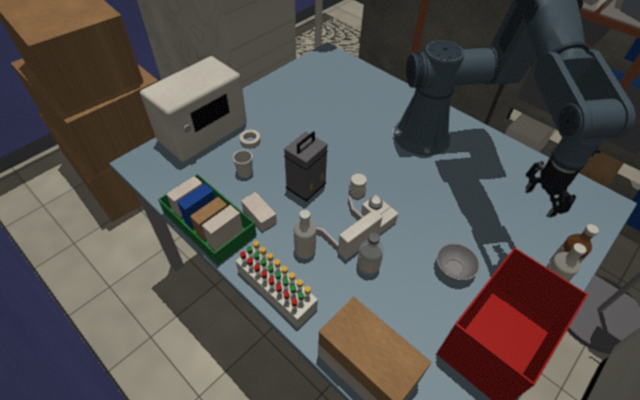

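View pics/top0.png

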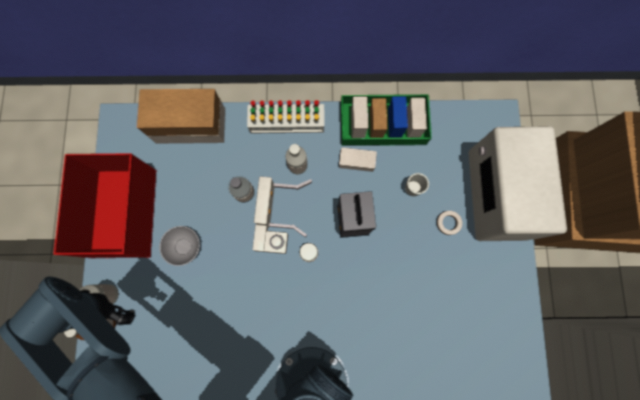

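The top view shows the battery at about (357,213), right of the bay. The bay's back stop is at (263,205), its rails open to the right, and the button is at (277,241). The jar (308,252) is near the mouth. Next I'll refine the battery and bay yaws.

```bash
cat > m.py <<'E'
from h import *
def T(x,y,a): return lambda p:np.array([x+np.cos(a)*p[0]-np.sin(a)*p[1],y+np.sin(a)*p[0]+np.cos(a)*p[1],p[2]])
def draw(s,bat,bay,box,n,f):
    u0,v0,u1,v1=box; im=cv2.cvtColor(s["img"],cv2.COLOR_RGB2BGR)[v0:v1,u0:u1]; im=cv2.resize(im,None,fx=f,fy=f,interpolation=cv2.INTER_CUBIC)
    def L(a,b,c):
        P=[tuple(int(t) for t in ((proj(q,s)-[u0,v0]+.5)*f)) for q in(a,b)]; cv2.line(im,P[0],P[1],c,1)
    t=T(*bat)
    for z in (0,.2):
        q=[t((sx*.048,sy*.055,z)) for sx,sy in((1,1),(1,-1),(-1,-1),(-1,1))]
        for i in range(4): L(q[i],q[(i+1)%4],(0,255,0) if z else (0,255,255))
    t=T(*bay)
    for sy in(1,-1):
        L(t((-.03,sy*.064,.03)),t((.05,sy*.064,.03)),(0,0,255)); L(t((-.03,sy*.064,.03)),t((-.075,sy*.091,.03)),(0,0,255))
    L(t((.049,-.064,.03)),t((.049,.064,.03)),(0,0,255))
    q=[t((a,b,.05)) for a,b in((-.015,.092),(.055,.092),(.055,.158),(-.015,.158))]
    for i in range(4): L(q[i],q[(i+1)%4],(255,0,255))
    cv2.imwrite("pics/"+n,im)
E
python3 - <<'E'
from m import *
s=optics.snapshot("top")
for d in optics.regions_of("bay",s)[:1]+optics.regions_of("battery",s)[:1]:
    m=d["region"].astype(np.uint8); print(d["conf"],m.sum(),cv2.boundingRect(m))
draw(s,(.517,-.1455,np.radians(90)),(.564,.08,np.radians(86)),(225,135,395,265),"t1.png",4.7)
E
```

```text
0.58 422 (405, 173, 24, 23)
0.73 1579 (338, 191, 39, 47)
```

View pics/t1.png

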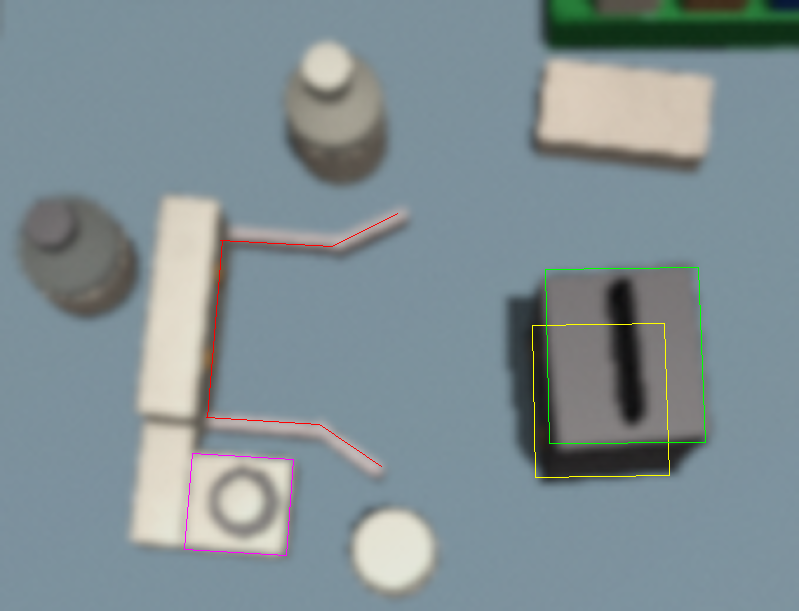

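Run:
```python
from m import *
s=optics.snapshot("top")
draw(s,(.5165,-.1455,np.radians(94.5)),(.5655,.080,np.radians(86.5)),(225,135,395,265),"t2.png",4.7)
s=optics.snapshot("scene")
draw(s,(.5165,-.1455,np.radians(94.5)),(.5655,.080,np.radians(86.5)),(260,110,420,290),"s2.png",4.)
```

```text
(no output)
```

View pics/t2.png

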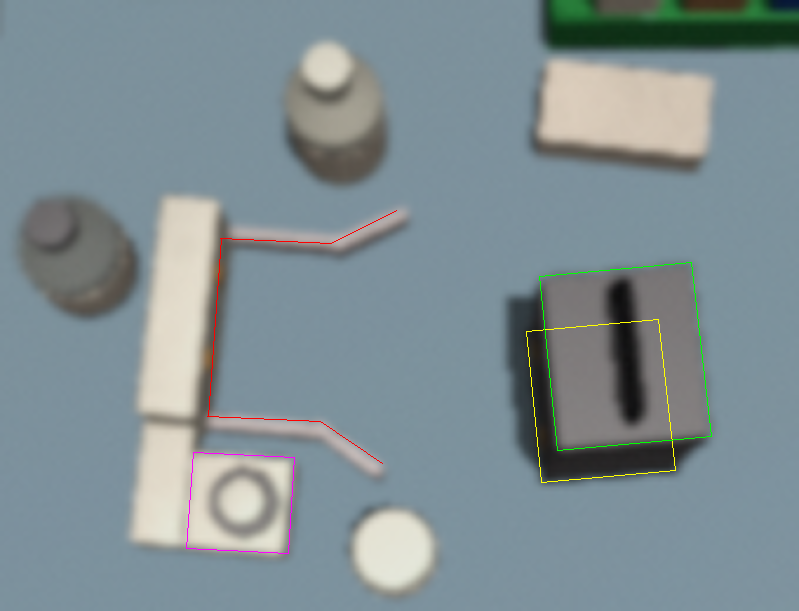

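View pics/s2.png

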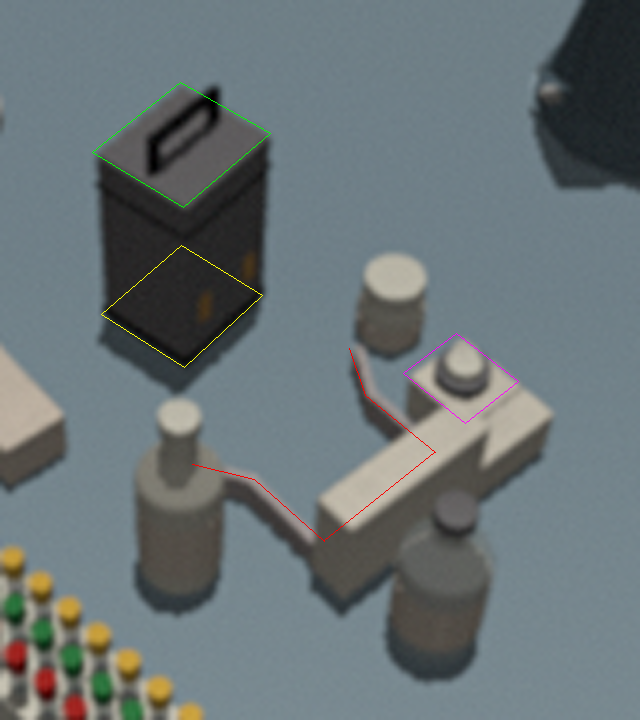

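The overlays fit: battery at about (0.5165, -0.1455) with yaw 94.5°, bay at about (0.566, 0.080) with yaw 86.5°. Moves can't tilt the tool, so I need to see the gripper's shape.

Run:
```python
from m import *
s=optics.snapshot("scene")
im=cv2.cvtColor(s["img"],cv2.COLOR_RGB2BGR)[90:230,480:640]
im=np.clip(im.astype(float)*2.2,0,255).astype(np.uint8)
o=manip.get_obs();p=o["ee_pos"];r=rot(o).as_matrix()
im=cv2.resize(im,None,fx=4,fy=4,interpolation=cv2.INTER_CUBIC)
for h in np.arange(0,.31,.05):
  for w in(-.057,0,.057):
    u=(proj(p-r[:,1]*h+r[:,2]*w,s)-[480,90])*4
    cv2.circle(im,tuple(int(t) for t in u),3,(0,0,255) if w==0 else (0,255,255),-1)
cv2.imwrite("pics/g1.png",im)
s=optics.snapshot("wrist"); save(s,"w1.png")
M=np.linalg.inv(s["world_to_cam"]); print("cam in tool",(r.T@(M[:3,3]-p)).round(3),(r.T@-M[:3,2]).round(2))
```

```text
cam in tool [-0.077 -0.143 -0.001] [ 0.3   0.95 -0.  ]
```

View pics/g1.png

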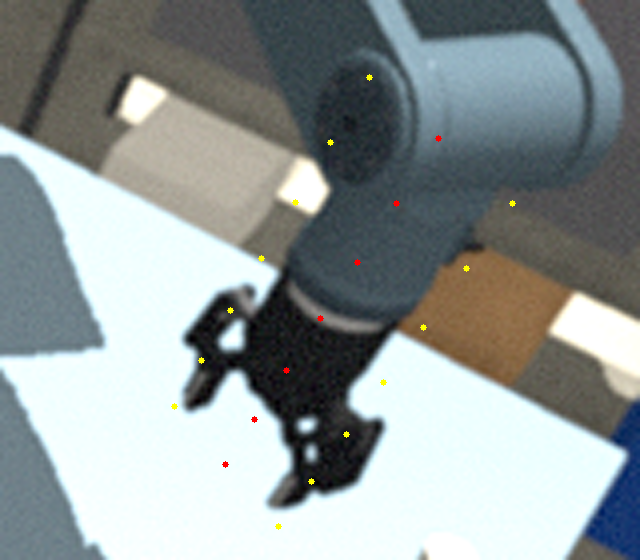

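View pics/w1.png

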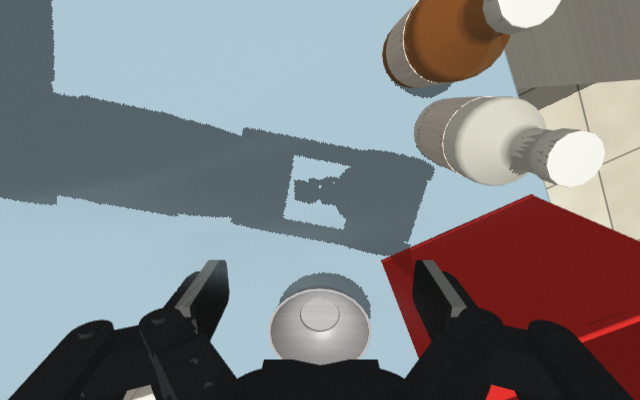

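apply_moves(
  travel=[
    [0, -4, 0],
    [0, -4, 0],
    [0, -4, 0],
    [0, -4, 0],
    [0, -4, 0],
  ],
  turn=[0, 0, 0, 0, 0],
  hand=[8.5, 8.5, 8.5, 8.5, 8.5],
)

```text
clock: 2.05
ee_pos: [0.2586, 0.5133, 0.4331]
ee_rot: [0.688, -0.688, 0.163, -0.164]
contact_force: [0.6, 0.5, 0.3]
gripper_width: 0.0848
```

apply_moves(
  travel=[
    [-2.2, 0, 4.4],
    [-2.2, 0, 4.4],
    [-2.2, 0, 4.4],
    [-2.2, 0, 4.4],
    [-2.2, 0, 4.4],
  ],
  turn=[0, 0, 0, 0, 0],
  hand=[8.5, 8.5, 8.5, 8.5, 8.5],
)

```text
clock: 2.55
ee_pos: [0.2593, 0.7584, 0.4313]
ee_rot: [0.688, -0.688, 0.163, -0.164]
contact_force: [0.9, 1.7, 0.2]
gripper_width: 0.0847
```

apply_moves(
  travel=[
    [-4.5, 0, -2.2],
    [-4.5, 0, -2.2],
    [-4.5, 0, -2.2],
    [-4.5, 0, -2.2],
    [-2.2, 0, 4.4],
  ],
  turn=[0, 0, 0, 0, 0],
  hand=[8.5, 8.5, 8.5, 8.5, 8.5],
)

```text
clock: 3.05
ee_pos: [0.0502, 0.7959, 0.4288]
ee_rot: [-0.683, 0.694, -0.161, 0.16]
contact_force: [1.0, 2.4, 0.7]
gripper_width: 0.085
```

apply_moves(
  travel=[
    [-2.2, 0, 4.4],
    [-2.2, 0, 4.4],
    [-2.2, 0, 4.4],
    [-2.2, 0, 4.4],
    [-2.2, 0, 4.4],
  ],
  turn=[0, 0, 0, 0, 0],
  hand=[8.5, 8.5, 8.5, 8.5, 8.5],
)

```text
clock: 3.55
ee_pos: [0.0516, 0.9027, 0.3719]
ee_rot: [0.731, -0.642, 0.171, -0.155]
contact_force: [-0.3, -1.0, 0.3]
gripper_width: 0.0848
```

Run:
```python
from h import *
o=manip.get_obs(); print({k:np.round(v,3) for k,v in o.items()})
print(rot(o).as_matrix().round(3))
```

```text
{'clock': np.float64(3.55), 'joints': array([1.377, 0.906, 0.299, 0.017, 1.811, 0.278]), 'joint_velocities': array([ 0.037,  0.123, -0.004,  0.038, -0.435,  0.048]), 'effort': array([-1.0500e-01, -7.8392e+01, -3.7354e+01,  3.4000e-02, -2.5000e-02,
       -5.6000e-02]), 'ee_pos': array([0.052, 0.903, 0.372]), 'ee_rot': array([ 0.731, -0.642,  0.171, -0.155]), 'contact_force': array([-0.28 , -0.976,  0.271]), 'wrist_torque': array([-0.071,  0.025,  0.009]), 'gripper_width': np.float64(0.085)}
[[ 0.893  0.008  0.449]
 [-0.447  0.126  0.886]
 [-0.05  -0.992  0.116]]
```

The lean appears at the reach limit: the tips now lead toward +y by about 7°. I'll continue outward.

apply_moves(
  travel=[
    [-2.2, 0, 4.4],
    [-2.2, 0, 4.4],
    [-2.2, 0, 4.4],
    [-2.2, 0, 4.4],
    [-2.2, 0, 4.4],
  ],
  turn=[0, 0, 0, 0, 0],
  hand=[8.5, 8.5, 8.5, 8.5, 8.5],
)

```text
clock: 4.05
ee_pos: [0.0435, 0.9673, 0.3468]
ee_rot: [0.78, -0.582, 0.18, -0.144]
contact_force: [-0.6, -0.2, -0.8]
gripper_width: 0.0849
```

Run:
```python
from h import *
o=manip.get_obs(); print({k:np.round(v,3) for k,v in o.items()})
print(rot(o).as_matrix().round(3))
```

```text
{'clock': np.float64(4.05), 'joints': array([1.392, 0.947, 0.299, 0.035, 1.612, 0.295]), 'joint_velocities': array([ 0.025,  0.047, -0.002,  0.035, -0.373,  0.027]), 'effort': array([-8.4000e-02, -8.1158e+01, -3.8832e+01,  1.1600e-01, -8.5300e-01,
       -3.0000e-02]), 'ee_pos': array([0.043, 0.967, 0.347]), 'ee_rot': array([ 0.78 , -0.582,  0.18 , -0.144]), 'contact_force': array([-0.564, -0.212, -0.797]), 'wrist_torque': array([-0.131, -0.011,  0.013]), 'gripper_width': np.float64(0.085)}
[[ 0.894  0.015  0.448]
 [-0.434  0.282  0.856]
 [-0.113 -0.959  0.258]]
```

apply_moves(
  travel=[
    [-2.1, 1.4, 4.2],
    [-2.1, 1.4, 4.2],
    [-2.1, 1.4, 4.2],
    [-2.1, 1.4, 4.2],
    [-2.1, 1.4, 4.2],
  ],
  turn=[0, 0, 0, 0, 0],
  hand=[8.5, 8.5, 8.5, 8.5, 8.5],
)

```text
clock: 4.55
ee_pos: [0.0379, 1.0359, 0.3016]
ee_rot: [0.824, -0.519, 0.188, -0.131]
contact_force: [-0.2, 0.8, 1.4]
gripper_width: 0.0846
```

apply_moves(
  travel=[
    [-2.1, 1.4, 4.2],
    [-2.1, 1.4, 4.2],
    [-2.1, 1.4, 4.2],
    [-2.1, 1.4, 4.2],
    [-2.1, 1.4, 4.2],
  ],
  turn=[0, 0, 0, 0, 0],
  hand=[8.5, 8.5, 8.5, 8.5, 8.5],
)

```text
clock: 5.05
ee_pos: [0.033, 1.0875, 0.3014]
ee_rot: [0.863, -0.452, 0.195, -0.116]
contact_force: [-0.3, 0.3, 0.6]
gripper_width: 0.0852
```

Run:
```python
from h import *
o=manip.get_obs(); print({k:np.round(v,3) for k,v in o.items()})
print(rot(o).as_matrix().round(3))
```

```text
{'clock': np.float64(5.05), 'joints': array([1.413, 1.046, 0.299, 0.069, 1.199, 0.302]), 'joint_velocities': array([ 0.013,  0.023, -0.002,  0.039, -0.34 , -0.003]), 'effort': array([-5.3000e-02, -8.5624e+01, -4.0608e+01,  2.4900e-01, -2.2450e+00,
        6.0000e-03]), 'ee_pos': array([0.033, 1.087, 0.301]), 'ee_rot': array([ 0.863, -0.452,  0.195, -0.116]), 'contact_force': array([-0.293,  0.333,  0.632]), 'wrist_torque': array([-0.258,  0.034, -0.028]), 'gripper_width': np.float64(0.085)}
[[ 0.897  0.025  0.442]
 [-0.377  0.565  0.734]
 [-0.232 -0.825  0.516]]
```

apply_moves(
  travel=[
    [1.9, -2.8, -3.7],
    [1.9, -2.8, -3.7],
    [1.9, -2.8, -3.7],
    [1.9, -2.8, -3.7],
    [1.9, -2.8, -3.7],
  ],
  turn=[0, 0, 0, 0, 0],
  hand=[8.5, 8.5, 8.5, 8.5, 8.5],
)

```text
clock: 5.55
ee_pos: [0.0337, 0.8669, 0.3023]
ee_rot: [0.863, -0.451, 0.195, -0.116]
contact_force: [0.3, 1.4, 1.2]
gripper_width: 0.0849
```

Run:
```python
from h import *
o=manip.get_obs(); print({k:np.round(v,3) for k,v in o.items()})
print(rot(o).as_matrix().round(3))
```

```text
{'clock': np.float64(5.55), 'joints': array([1.361, 0.416, 1.28 , 0.125, 0.854, 0.202]), 'joint_velocities': array([-0.148, -1.145,  1.577,  0.148, -0.443, -0.255]), 'effort': array([  2.28 , -52.079, -41.292,   0.268,  -1.851,   0.359]), 'ee_pos': array([0.034, 0.867, 0.302]), 'ee_rot': array([ 0.863, -0.451,  0.195, -0.116]), 'contact_force': array([0.284, 1.41 , 1.15 ]), 'wrist_torque': array([-0.232, -0.002, -0.028]), 'gripper_width': np.float64(0.085)}
[[ 0.897  0.025  0.442]
 [-0.377  0.565  0.734]
 [-0.232 -0.824  0.516]]
```

apply_moves(
  travel=[
    [0, -2, 0],
    [0, -2, 0],
    [0, -2, 0],
    [0, -2, 0],
    [0, -2, 0],
  ],
  turn=[-0.14, -0.14, -0.14, -0.14, -0.14],
  hand=[8.5, 8.5, 8.5, 8.5, 8.5],
)

```text
clock: 6.05
ee_pos: [0.0313, 0.8121, 0.3857]
ee_rot: [0.877, -0.464, -0.115, 0.047]
contact_force: [-1.1, 0.2, -0.0]
gripper_width: 0.085
```

apply_moves(
  travel=[
    [0, -2, 0],
    [0, -2, 0],
    [0, -2, 0],
    [0, -2, 0],
    [0, 0, 0],
  ],
  turn=[-0.14, -0.14, -0.14, -0.14, -0.14],
  hand=[8.5, 8.5, 8.5, 8.5, 8.5],
)

```text
clock: 6.55
ee_pos: [0.0294, 0.7674, 0.4559]
ee_rot: [0.785, -0.417, -0.41, 0.202]
contact_force: [-0.0, -0.1, 0.4]
gripper_width: 0.0852
```

apply_moves(
  travel=[
    [0, 0, 0],
    [0, 0, 0],
    [0, 0, 0],
    [0, 0, 0],
    [0, 0, 0],
  ],
  turn=[-0.14, -0.14, -0.14, -0.14, -0.03],
  hand=[8.5, 8.5, 8.5, 8.5, 8.5],
)

```text
clock: 7.05
ee_pos: [0.0294, 0.7674, 0.451]
ee_rot: [0.633, -0.343, -0.618, 0.316]
contact_force: [0.4, 0.2, -0.8]
gripper_width: 0.0847
```

```bash
cat > st.py <<'E'
from h import *
o=manip.get_obs(); print(o["clock"],"p",np.round(o["ee_pos"],4),"q",np.round(o["joints"],2),"F",np.round(o["contact_force"],1)); print(rot(o).as_matrix().round(3))
E
python3 st.py
```

```text
7.05 p [0.0294 0.7674 0.451 ] q [ 1.33  0.13  1.35  0.12  1.08 -1.79] F [ 0.4  0.2 -0.8]
[[ 0.036  0.025 -0.999]
 [ 0.824  0.565  0.043]
 [ 0.566 -0.824 -0.   ]]
```

apply_moves(
  travel=[
    [-2.8, -1.9, -3.6],
    [-2.8, -1.9, -3.6],
    [-2.8, -1.9, -3.6],
    [-2.8, -1.9, -3.6],
    [-2.8, -1.9, -3.6],
  ],
  turn=[0, 0, 0, 0, 0],
  hand=[7, 7, 7, 7, 7],
)

```text
clock: 7.55
ee_pos: [0.2022, 0.5888, 0.4501]
ee_rot: [0.634, -0.343, -0.617, 0.315]
contact_force: [0.6, -0.3, 0.4]
gripper_width: 0.0699
```

apply_moves(
  travel=[
    [-2.8, -1.9, -3.6],
    [-2.8, -1.9, -3.6],
    [-2.8, -1.9, -3.6],
    [-2.8, -1.9, -3.6],
    [-2.8, -1.9, -3.6],
  ],
  turn=[0, 0, 0, 0, 0],
  hand=[7, 7, 7, 7, 7],
)

```text
clock: 8.05
ee_pos: [0.3747, 0.4114, 0.4492]
ee_rot: [0.634, -0.344, -0.617, 0.314]
contact_force: [1.4, 0.2, 0.7]
gripper_width: 0.0701
```

```bash
python3 st.py
```

```text
8.05 p [0.3747 0.4114 0.4492] q [ 0.29 -0.24  1.7   0.57  1.48 -2.8 ] F [1.4 0.2 0.7]
[[ 0.04   0.026 -0.999]
 [ 0.823  0.566  0.048]
 [ 0.567 -0.824  0.002]]
```

Run:
```python
from h import *
s=optics.snapshot("scene"); o=manip.get_obs();p=o["ee_pos"];r=rot(o).as_matrix()
u=proj(p-r[:,1]*.1,s).astype(int); print(u)
u0=max(0,min(480,u[0]-80));v0=max(0,min(260,u[1]-90))
im=np.clip(s["img"][v0:v0+140,u0:u0+160,::-1].astype(float)*2.5,0,255).astype(np.uint8)
im=cv2.resize(im,None,fx=5,fy=4.2,interpolation=cv2.INTER_CUBIC)
q=(proj(p+r@[-.077,-.143,0],s)-[u0,v0])*[5,4.2]; cv2.circle(im,tuple(int(t) for t in q),4,(0,0,255),-1)
q=(proj(p,s)-[u0,v0])*[5,4.2]; cv2.circle(im,tuple(int(t) for t in q),4,(0,255,0),-1)
cv2.imwrite("pics/g2.png",im)
```

```text
[499 116]
```

View pics/g2.png

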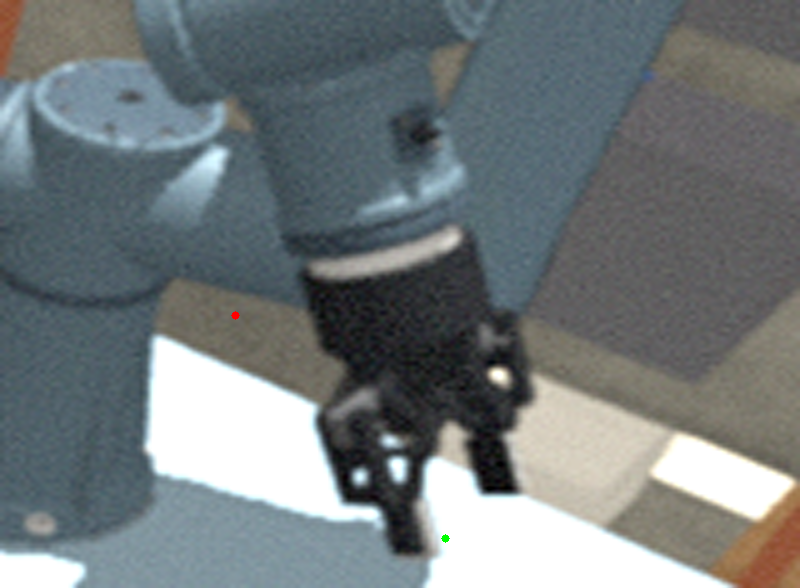

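Nothing solid sits at the camera point, so it is virtual. q6 is near its limit, so I'll take the equivalent half turn.

apply_moves(
  travel=[
    [0, 0, 0],
    [0, 0, 0],
    [0, 0, 0],
    [0, 0, 0],
    [0, 0, 0],
  ],
  turn=[0.14, 0.14, 0.14, 0.14, 0.14],
  hand=[7, 7, 7, 7, 7],
)

```text
clock: 8.6
ee_pos: [0.3736, 0.4132, 0.4488]
ee_rot: [0.808, -0.431, -0.36, 0.177]
contact_force: [0.6, 0.2, -1.2]
gripper_width: 0.0698
```

apply_moves(
  travel=[
    [0, 0, 0],
    [0, 0, 0],
    [0, 0, 0],
    [0, 0, 0],
    [0, 0, 0],
  ],
  turn=[0.14, 0.14, 0.14, 0.14, 0.14],
  hand=[7, 7, 7, 7, 7],
)

```text
clock: 9.1
ee_pos: [0.3735, 0.4132, 0.4488]
ee_rot: [0.883, -0.466, -0.061, 0.018]
contact_force: [1.0, -0.7, 0.2]
gripper_width: 0.0701
```

apply_moves(
  travel=[
    [0, 0, 0],
    [0, 0, 0],
    [0, 0, 0],
    [0, 0, 0],
    [0, 0, 0],
  ],
  turn=[0.14, 0.14, 0.14, 0.14, 0.14],
  hand=[7, 7, 7, 7, 7],
)

```text
clock: 9.6
ee_pos: [0.3735, 0.4133, 0.4488]
ee_rot: [0.85, -0.444, 0.246, -0.143]
contact_force: [-0.5, -0.8, -0.4]
gripper_width: 0.0701
```

apply_moves(
  travel=[
    [0, 0, 0],
    [0, 0, 0],
    [0, 0, 0],
    [0, 0, 0],
    [0, 0, 0],
  ],
  turn=[0.14, 0.14, 0.14, 0.14, 0.14],
  hand=[7, 7, 7, 7, 7],
)

```text
clock: 10.1
ee_pos: [0.3735, 0.4133, 0.4488]
ee_rot: [0.714, -0.368, 0.522, -0.286]
contact_force: [-0.1, 0.8, -0.0]
gripper_width: 0.0696
```

apply_moves(
  travel=[
    [0, 0, 0],
    [0, 0, 0],
    [0, 0, 0],
    [0, 0, 0],
    [0, 0, 0],
  ],
  turn=[0.14, 0.14, 0.06, 0, 0],
  hand=[7, 7, 7, 7, 7],
)

```text
clock: 10.6
ee_pos: [0.3735, 0.4132, 0.4487]
ee_rot: [0.618, -0.316, 0.633, -0.343]
contact_force: [-0.4, 0.7, -0.4]
gripper_width: 0.07
```

```bash
python3 st.py
```

```text
10.6 p [0.3735 0.4132 0.4487] q [ 0.29 -0.24  1.7   0.57  1.48  0.34] F [-0.4  0.7 -0.4]
[[-0.036  0.025  0.999]
 [-0.824  0.566 -0.044]
 [-0.566 -0.824 -0.   ]]
```

apply_moves(
  travel=[
    [4.0, -2.7, 1.3],
    [4.0, -2.7, 1.3],
    [4.0, -2.7, 1.3],
    [4.0, -2.7, 1.3],
    [4.0, -2.7, 1.3],
  ],
  turn=[0, 0, 0, 0, 0],
  hand=[7, 7, 7, 7, 7],
)

```text
clock: 11.1
ee_pos: [0.4279, 0.1674, 0.447]
ee_rot: [0.619, -0.315, 0.632, -0.343]
contact_force: [1.0, -0.4, 0.2]
gripper_width: 0.0701
```

apply_moves(
  travel=[
    [4.0, -2.7, 1.3],
    [4.0, -2.7, 1.3],
    [4.0, -2.7, 1.3],
    [4.0, -2.7, 1.3],
    [4.0, -2.7, 1.3],
  ],
  turn=[0, 0, 0, 0, 0],
  hand=[7, 7, 7, 7, 7],
)

```text
clock: 11.6
ee_pos: [0.4825, -0.077, 0.4448]
ee_rot: [0.618, -0.315, 0.633, -0.343]
contact_force: [0.2, -0.5, 1.1]
gripper_width: 0.0705
```

```bash
python3 st.py
```

```text
11.6 p [ 0.4825 -0.077   0.4448] q [-0.72  0.02  1.47  0.51  2.   -0.54] F [ 0.2 -0.5  1.1]
[[-0.036  0.025  0.999]
 [-0.824  0.565 -0.044]
 [-0.566 -0.824  0.   ]]
```

apply_moves(
  travel=[
    [4.1, -2.8, 1.1],
    [4.1, -2.8, 1.1],
    [4.1, -2.8, 1.1],
    [4.1, -2.8, 1.1],
    [2.3, 3.3, 0],
  ],
  turn=[0, 0, 0, 0, 0],
  hand=[7, 7, 7, 7, 7],
)

```text
clock: 12.1
ee_pos: [0.5187, -0.2797, 0.4066]
ee_rot: [0.618, -0.316, 0.63, -0.348]
contact_force: [0.5, 0.1, 0.6]
gripper_width: 0.0701
```

apply_moves(
  travel=[
    [2.3, 3.3, 0],
    [2.3, 3.3, 0],
    [2.3, 3.3, 0],
    [2.3, 3.3, 0],
    [2.3, 3.3, 0],
  ],
  turn=[0, 0, 0, 0, 0],
  hand=[7, 7, 7, 7, 7],
)

```text
clock: 12.6
ee_pos: [0.5167, -0.2733, 0.2011]
ee_rot: [0.618, -0.316, 0.633, -0.343]
contact_force: [0.7, -0.6, 0.9]
gripper_width: 0.07
```

```bash
python3 st.py
python3 - <<'E'
from m import *
s=optics.snapshot("scene"); save(s,"s3.png")
s=optics.snapshot("top"); save(s,"t3.png")
E
```

```text
12.6 p [ 0.5167 -0.2733  0.2011] q [-0.9   0.49  1.39  0.38  1.73 -0.89] F [ 0.7 -0.6  0.9]
[[-0.036  0.025  0.999]
 [-0.824  0.565 -0.044]
 [-0.566 -0.824 -0.   ]]
```

View pics/s3.png

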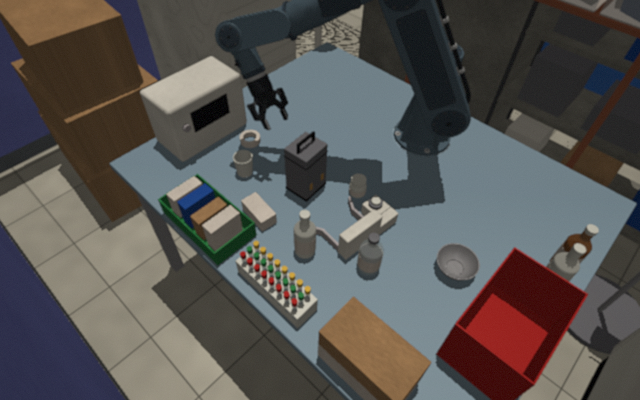

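View pics/t3.png

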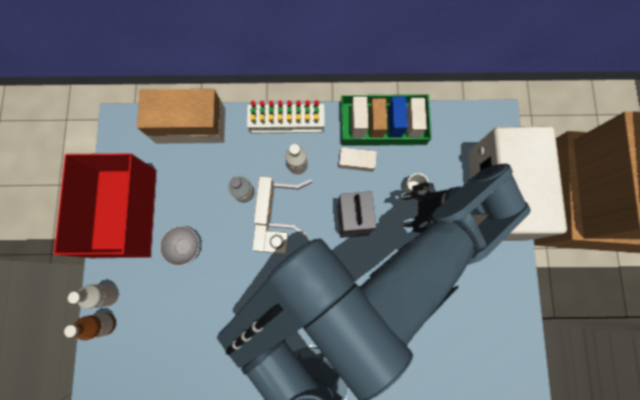

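Run:
```python
from h import *
o=manip.get_obs();p=o["ee_pos"];r=rot(o).as_matrix()
t=optics.snapshot("top");s=optics.snapshot("scene")
print("front bottom",ray(472,235,t,0).round(3),ray(478,150,t,0).round(3))
for z in(.2,.25,.3,.35): 
  c=ray(500,238,t,z); print(z,c.round(3),proj(c,s).round(0), ray(497,130,t,z).round(3),proj(ray(497,130,t,z),s).round())
for h in(.1,.2,.25,.3): w=p-r[:,1]*h; print(h,w.round(3),proj(w,s).round(),proj(w,t).round())
im=cv2.resize(s["img"][:,:,::-1][0:220,120:340],None,fx=3.6,fy=2.7); im=np.clip(im*1.8,0,255).astype(np.uint8); cv2.imwrite("pics/s4.png",im)
```

```text
front bottom [ 0.46  -0.547  0.   ] [ 0.757 -0.593  0.   ]
0.2 [ 0.43  -0.555  0.2  ] [244.  81.] [ 0.758 -0.577  0.2  ] [165. 119.]
0.25 [ 0.426 -0.533  0.25 ] [247.  71.] [ 0.74  -0.555  0.25 ] [170. 107.]
0.3 [ 0.421 -0.512  0.3  ] [250.  61.] [ 0.722 -0.532  0.3  ] [175.  96.]
0.35 [ 0.416 -0.49   0.35 ] [254.  50.] [ 0.704 -0.51   0.35 ] [180.  83.]
0.1 [ 0.513 -0.328  0.279] [266. 100.] [427. 206.]
0.2 [ 0.511 -0.385  0.361] [253.  71.] [457. 201.]
0.25 [ 0.51  -0.414  0.402] [246.  56.] [474. 198.]
0.3 [ 0.509 -0.443  0.443] [239.  41.] [493. 195.]
```

View pics/s4.png

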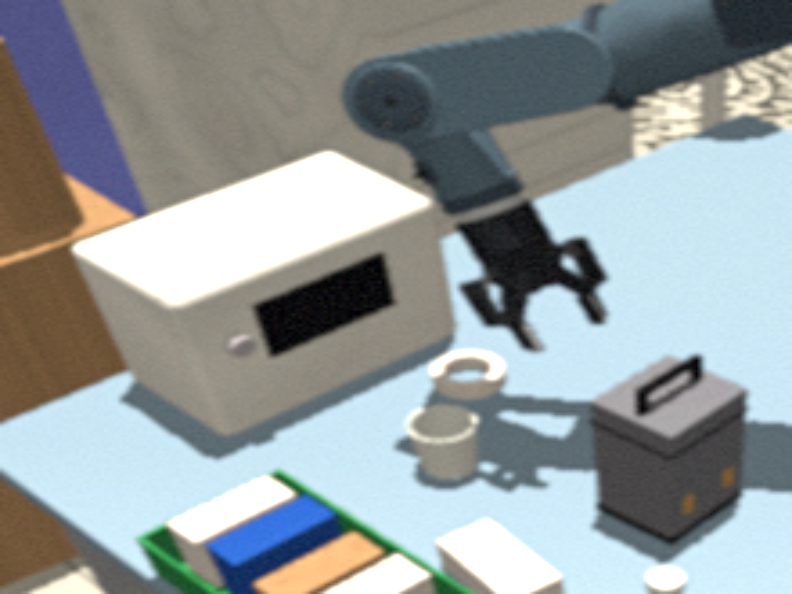

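The wrist clears the cabinet (front face y ≈ -0.55, top about 0.22). Descending behind the battery.

apply_moves(
  travel=[
    [1.6, 3.5, 0.1],
    [1.6, 3.5, 0.1],
    [1.6, 3.5, 0.1],
    [1.3, 2.9, 0.1],
    [0, 0, 0],
  ],
  turn=[0, 0, 0, 0, 0],
  hand=[7, 7, 7, 7, 7],
)

```text
clock: 13.3
ee_pos: [0.5212, -0.2466, 0.0567]
ee_rot: [0.618, -0.315, 0.634, -0.341]
contact_force: [-0.3, 0.4, 0.7]
gripper_width: 0.0697
```

```bash
python3 st.py
python3 - <<'E'
from m import *
s=optics.snapshot("scene"); im=np.clip(cv2.resize(s["img"][:,:,::-1][50:270,180:400],None,fx=3,fy=2.7)*1.8,0,255).astype(np.uint8); cv2.imwrite("pics/s5.png",im)
E
```

```text
13.3 p [ 0.5212 -0.2466  0.0567] q [-0.87  0.65  1.47  0.39  1.5  -0.95] F [-0.3  0.4  0.7]
[[-0.037  0.022  0.999]
 [-0.822  0.568 -0.043]
 [-0.568 -0.823 -0.003]]
```

View pics/s5.png

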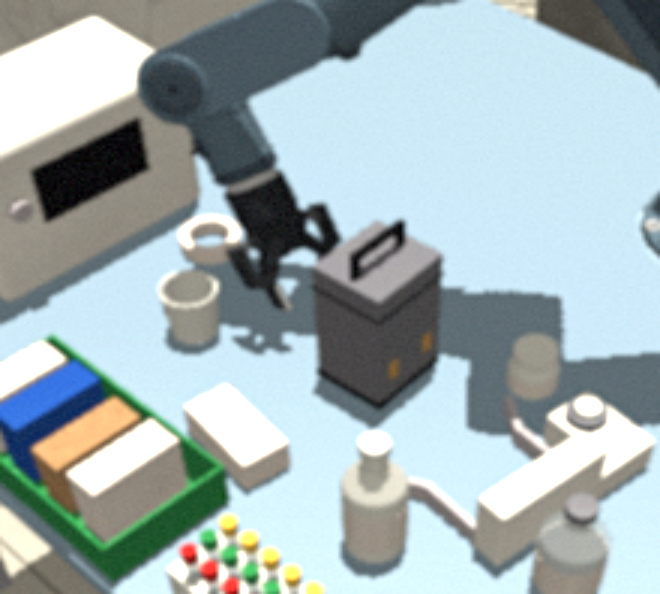

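apply_moves(
  travel=[
    [1.2, 1.75, 0],
    [1.2, 1.75, 0],
    [-0.8, 0.55, 0],
    [-0.8, 0.55, 0],
    [-0.4, 0.3, 0],
  ],
  turn=[0, 0, 0, 0, 0],
  hand=[7, 7, 7, 7, 7],
)

```text
clock: 13.85
ee_pos: [0.524, -0.2234, 0.0177]
ee_rot: [0.619, -0.316, 0.632, -0.344]
contact_force: [0.2, -0.9, 0.7]
gripper_width: 0.0699
```

apply_moves(
  travel=[
    [-0.3, 0.2, 0],
    [-0.3, 0.2, 0],
    [-0.3, 0.2, 0],
    [-0.3, 0.2, 0],
    [-0.3, 0.2, 0],
  ],
  turn=[0, 0, 0, 0, 0],
  hand=[7, 7, 7, 7, 7],
)

```text
clock: 14.35
ee_pos: [0.5236, -0.2053, 0.0155]
ee_rot: [0.618, -0.315, 0.633, -0.343]
contact_force: [0.2, -0.6, 0.5]
gripper_width: 0.0701
```

```bash
python3 st.py
```

```text
14.35 p [ 0.5236 -0.2053  0.0155] q [-0.83  0.67  1.54  0.42  1.39 -0.96] F [ 0.2 -0.6  0.5]
[[-0.037  0.025  0.999]
 [-0.823  0.566 -0.044]
 [-0.566 -0.824 -0.   ]]
```

apply_moves(
  travel=[
    [-0.3, 0.2, 0],
    [-0.3, 0.2, 0],
    [-0.3, 0.2, 0],
    [-0.3, 0.2, 0],
    [-0.3, 0.2, 0],
  ],
  turn=[0, 0, 0, 0, 0],
  hand=[7, 7, 7, 7, 7],
)

```text
clock: 14.85
ee_pos: [0.5241, -0.1903, 0.0155]
ee_rot: [0.617, -0.317, 0.632, -0.345]
contact_force: [-3.6, -8.7, -1.0]
gripper_width: 0.0699
```

apply_moves(
  travel=[
    [-0.3, 0.2, 0],
    [-0.3, 0.2, 0],
    [-0.3, 0.2, 0],
    [-0.3, 0.2, 0],
    [-0.3, 0.2, 0],
  ],
  turn=[0, 0, 0, 0, 0],
  hand=[7, 7, 7, 7, 7],
)

```text
clock: 15.35
ee_pos: [0.5254, -0.1724, 0.0156]
ee_rot: [0.617, -0.317, 0.632, -0.345]
contact_force: [-0.9, -8.8, -3.2]
gripper_width: 0.0698
```

```bash
cat > look.py <<'E'
from m import *
import sys
n=sys.argv[1]; b=[float(x) for x in sys.argv[2:5]]; b[2]=np.radians(b[2])
bay=(.566,.080,np.radians(86.5))
s=optics.snapshot("top"); draw(s,b,bay,(225,135,395,265),"t%s.png"%n,4.7)
for d in optics.landmark_of("battery",s)[:1]+optics.landmark_of("battery_handle",s)[:1]: print("top",np.round(toworld(d["position"],s),3),round(d["conf"],2))
s=optics.snapshot("scene"); draw(s,b,bay,(260,110,420,290),"s%s.png"%n,3.3)
for d in optics.landmark_of("battery",s)[:1]+optics.landmark_of("battery_handle",s)[:1]: print("sc",np.round(toworld(d["position"],s),3),round(d["conf"],2))
E
python3 st.py; python3 look.py 6 .517 -.13 90
```

```text
15.35 p [ 0.5254 -0.1724  0.0156] q [-0.79  0.64  1.6   0.44  1.36 -0.94] F [-0.9 -8.8 -3.2]
[[-0.037  0.026  0.999]
 [-0.827  0.561 -0.045]
 [-0.561 -0.828  0.001]]
top [ 0.523 -0.119 -0.001] 0.83
top [ 0.522 -0.127  0.2  ] 0.71
sc [ 0.527 -0.122  0.001] 0.9
sc [ 0.52  -0.121  0.202] 0.41
```

View pics/t6.png

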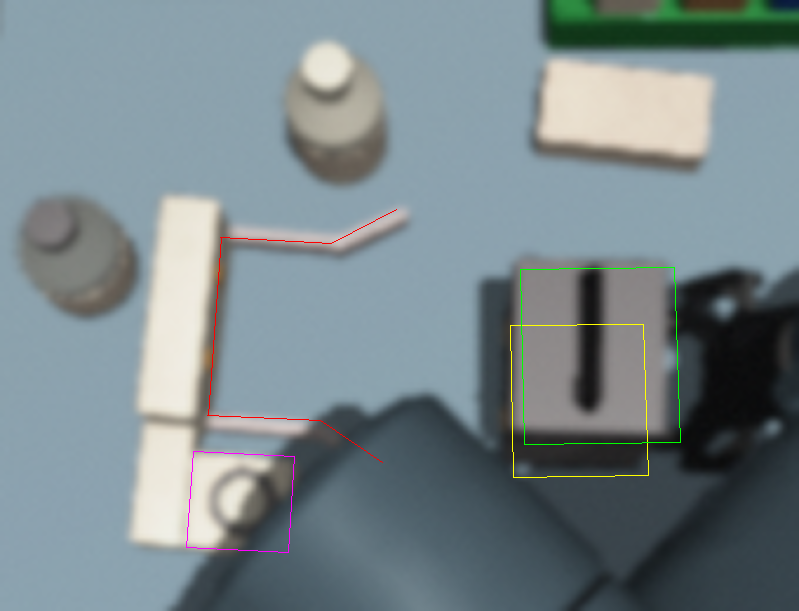

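View pics/s6.png

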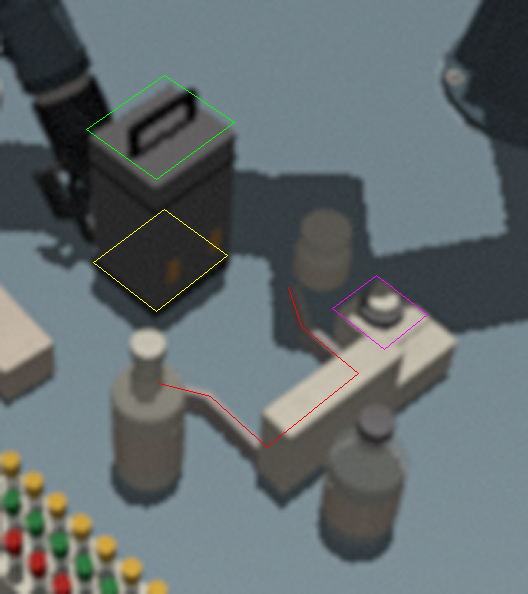

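The box slides flat and has turned square to the tool, with about 9 N of force. It still sits about 30 mm toward the robot from the bay axis, so I'll steer clockwise while pushing.

apply_moves(
  travel=[
    [-0.32, 0.2, -0.1],
    [-0.32, 0.2, -0.1],
    [-0.32, 0.2, -0.1],
    [-0.32, 0.2, -0.1],
    [-0.32, 0.2, -0.1],
  ],
  turn=[0.05, 0.05, 0.05, 0.05, 0.05],
  hand=[7, 7, 7, 7, 7],
)

```text
clock: 16.15
ee_pos: [0.5217, -0.1516, 0.016]
ee_rot: [0.533, -0.271, 0.705, -0.381]
contact_force: [-4.2, -6.9, -4.1]
gripper_width: 0.07
```

```bash
python3 st.py; python3 look.py 7 .524 -.10 78
```

```text
16.15 p [ 0.5217 -0.1516  0.016 ] q [-0.77  0.62  1.63  0.45  1.34 -0.68] F [-4.2 -6.9 -4.1]
[[-0.285  0.023  0.958]
 [-0.788  0.563 -0.248]
 [-0.545 -0.826 -0.142]]
top [ 0.527 -0.102 -0.002] 0.69
top [ 0.525 -0.105  0.2  ] 0.59
sc [ 0.528 -0.097 -0.   ] 0.95
sc [ 0.529 -0.102  0.203] 0.48
```

View pics/t7.png

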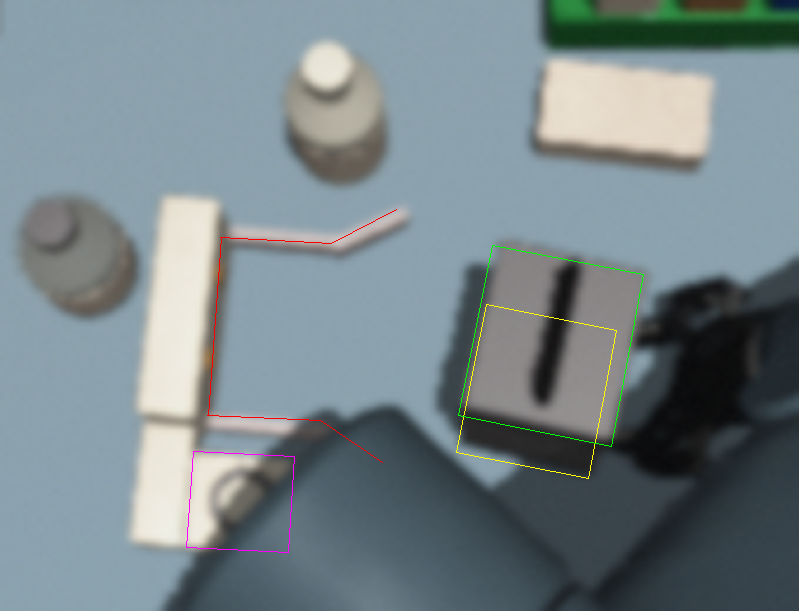

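apply_moves(
  travel=[
    [-0.42, 0.27, 0.05],
    [-0.42, 0.27, 0.05],
    [-0.42, 0.27, 0.05],
    [-0.42, 0.27, 0.05],
    [-0.42, 0.27, 0.05],
  ],
  turn=[0, 0, 0, 0, 0],
  hand=[7, 7, 7, 7, 7],
)

```text
clock: 16.95
ee_pos: [0.5313, -0.1285, 0.0165]
ee_rot: [0.534, -0.271, 0.704, -0.381]
contact_force: [-4.0, -8.6, -3.9]
gripper_width: 0.0701
```

apply_moves(
  travel=[
    [-0.42, 0.27, 0.05],
    [-0.42, 0.27, 0.05],
    [-0.42, 0.27, 0.05],
    [-0.42, 0.27, 0.05],
    [-0.42, 0.27, 0.05],
  ],
  turn=[0, 0, 0, 0, 0],
  hand=[7, 7, 7, 7, 7],
)

```text
clock: 17.45
ee_pos: [0.5399, -0.1049, 0.0165]
ee_rot: [0.534, -0.271, 0.704, -0.381]
contact_force: [-2.5, -7.4, -4.0]
gripper_width: 0.0704
```

```bash
python3 st.py; python3 look.py 8 .544 -.054 76
```

```text
17.45 p [ 0.5399 -0.1049  0.0165] q [-0.69  0.61  1.66  0.49  1.3  -0.63] F [-2.5 -7.4 -4. ]
[[-0.283  0.025  0.959]
 [-0.789  0.563 -0.247]
 [-0.546 -0.826 -0.139]]
top [ 0.433  0.42  -0.002] 0.7
top [ 0.544 -0.058  0.199] 0.42
sc [ 0.549 -0.052 -0.001] 0.69
sc [ 0.547 -0.054  0.2  ] 0.43
```

View pics/t8.png

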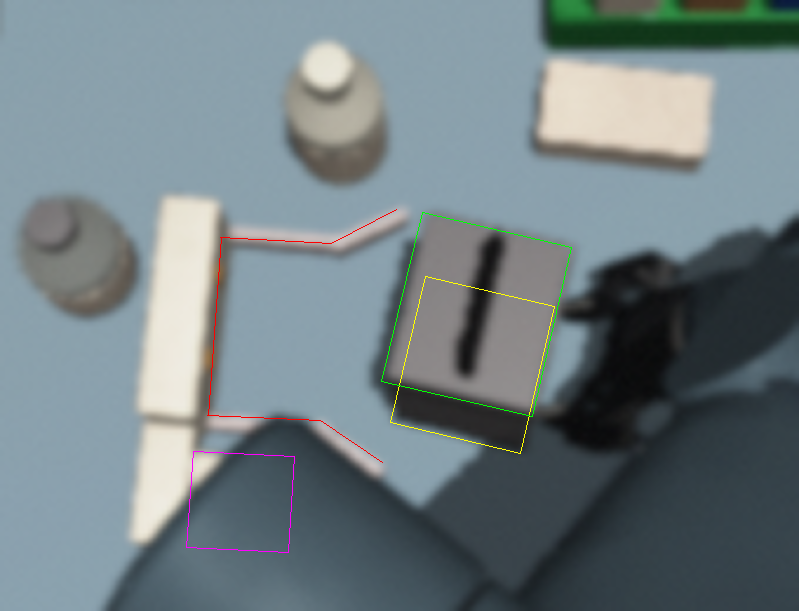

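apply_moves(
  travel=[
    [-0.42, 0.27, 0.07],
    [-0.42, 0.27, 0.07],
    [-0.42, 0.27, 0.07],
    [-0.42, 0.27, 0.07],
    [-0.42, 0.27, 0.07],
  ],
  turn=[0, 0, 0, 0, 0],
  hand=[7, 7, 7, 7, 7],
)

```text
clock: 18.25
ee_pos: [0.5495, -0.0815, 0.0166]
ee_rot: [0.534, -0.271, 0.704, -0.381]
contact_force: [-3.7, -9.4, -1.9]
gripper_width: 0.0698
```

apply_moves(
  travel=[
    [-0.42, 0.27, 0.1],
    [-0.42, 0.27, 0.13],
    [-0.42, 0.27, 0.13],
    [-0.42, 0.27, 0.13],
    [-0.42, 0.27, 0.13],
  ],
  turn=[-0.03, -0.04, -0.04, -0.05, -0.05],
  hand=[7, 7, 7, 7, 7],
)

```text
clock: 18.75
ee_pos: [0.5619, -0.0585, 0.0172]
ee_rot: [0.606, -0.309, 0.643, -0.351]
contact_force: [0.5, -9.6, -0.4]
gripper_width: 0.0701
```

```bash
python3 st.py; python3 look.py 9 .560 -.008 86
```

```text
18.75 p [ 0.5619 -0.0585  0.0172] q [-0.6   0.6   1.66  0.53  1.27 -0.78] F [ 0.5 -9.6 -0.4]
[[-0.075  0.028  0.997]
 [-0.823  0.563 -0.078]
 [-0.563 -0.826 -0.019]]
top [ 0.557 -0.007 -0.002] 0.65
top [ 0.558 -0.011  0.199] 0.57
sc [ 0.559 -0.008 -0.001] 0.8
sc [ 0.562 -0.007  0.201] 0.68
```

View pics/t9.png

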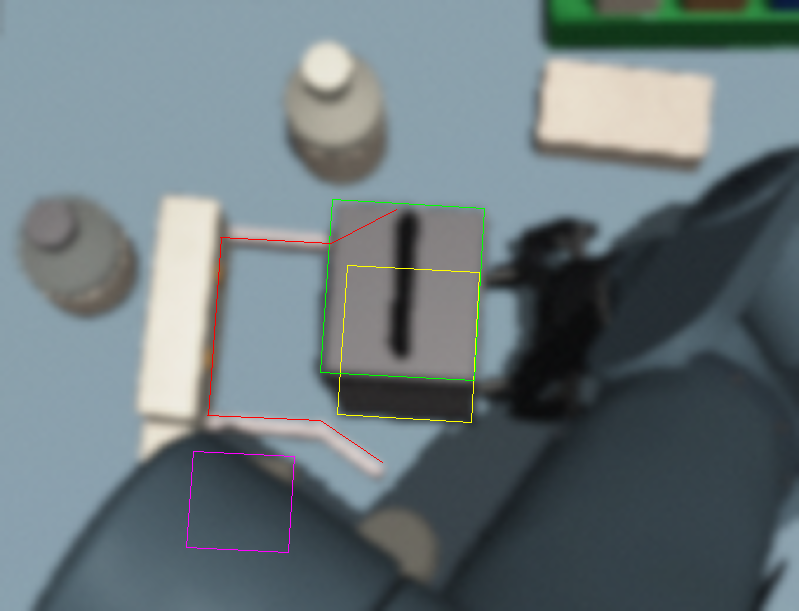

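View pics/s9.png

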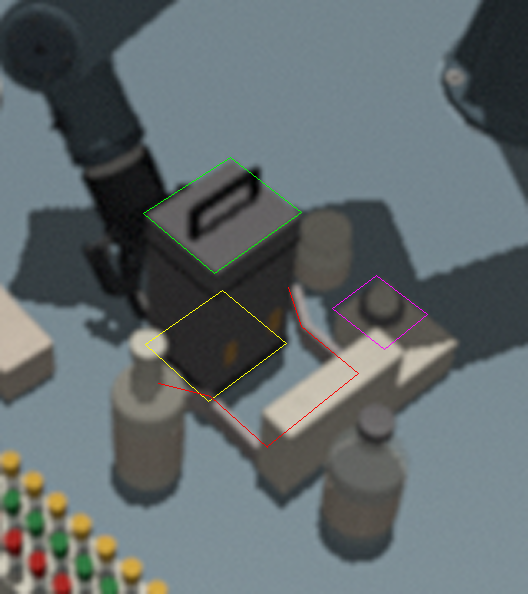

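apply_moves(
  travel=[
    [-0.41, 0.28, 0],
    [-0.41, 0.28, 0],
    [-0.41, 0.28, 0],
    [-0.41, 0.28, 0],
    [-0.41, 0.28, 0],
  ],
  turn=[0, 0, 0, 0, 0],
  hand=[7, 7, 7, 7, 7],
)

```text
clock: 19.55
ee_pos: [0.5638, -0.0344, 0.0173]
ee_rot: [0.605, -0.309, 0.644, -0.352]
contact_force: [0.7, -10.7, -1.3]
gripper_width: 0.0699
```

apply_moves(
  travel=[
    [-0.41, 0.28, 0],
    [-0.41, 0.28, 0],
    [-0.41, 0.28, 0],
    [-0.41, 0.28, 0],
    [-0.41, 0.28, 0],
  ],
  turn=[0, 0, 0, 0, 0],
  hand=[7, 7, 7, 7, 7],
)

```text
clock: 20.05
ee_pos: [0.5657, -0.0094, 0.0173]
ee_rot: [0.605, -0.309, 0.644, -0.352]
contact_force: [-1.3, -10.6, -0.7]
gripper_width: 0.07
```

```bash
python3 st.py; python3 look.py 10 .562 .041 86.5
```

```text
20.05 p [ 0.5657 -0.0094  0.0173] q [-0.53  0.58  1.7   0.56  1.22 -0.74] F [ -1.3 -10.6  -0.7]
[[-0.076  0.028  0.997]
 [-0.823  0.562 -0.079]
 [-0.562 -0.827 -0.02 ]]
top [ 0.563  0.042 -0.002] 0.61
top [0.565 0.04  0.199] 0.6
sc [0.563 0.044 0.001] 0.84
sc [ 0.621 -0.358 -0.003] 0.69
```

View pics/t10.png

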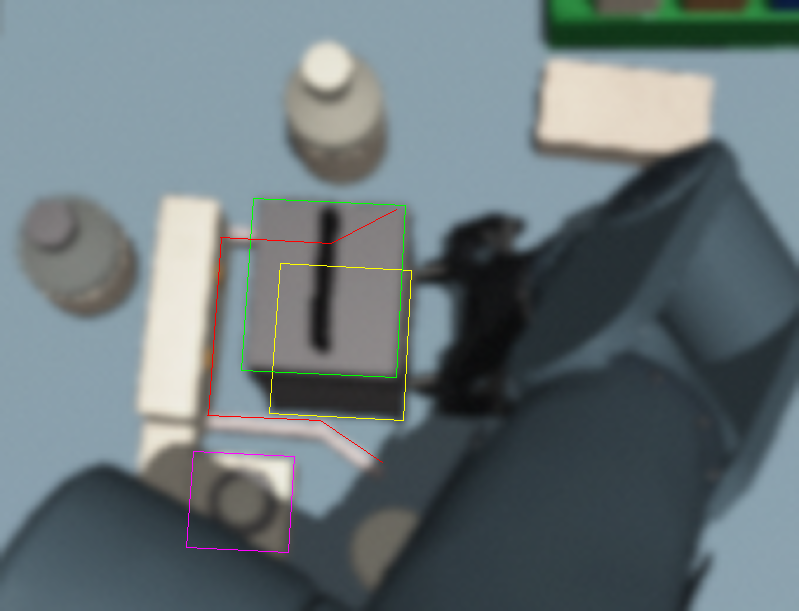

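apply_moves(
  travel=[
    [-0.41, 0.28, 0],
    [-0.41, 0.28, 0],
    [-0.41, 0.28, 0],
    [-0.41, 0.28, 0],
    [-0.41, 0.28, 0],
  ],
  turn=[0, 0, 0, 0, 0],
  hand=[7, 7, 7, 7, 7],
)

```text
clock: 20.85
ee_pos: [0.5675, 0.0154, 0.0173]
ee_rot: [0.605, -0.309, 0.644, -0.351]
contact_force: [-0.6, -10.9, -0.5]
gripper_width: 0.07
```

apply_moves(
  travel=[
    [-0.16, 0.11, 0],
    [-0.16, 0.11, 0],
    [-0.16, 0.11, 0],
    [-0.16, 0.11, 0],
    [-0.16, 0.11, 0],
  ],
  turn=[0, 0, 0, 0, 0],
  hand=[7, 7, 7, 7, 7],
)

```text
clock: 21.35
ee_pos: [0.5682, 0.025, 0.0173]
ee_rot: [0.605, -0.309, 0.644, -0.351]
contact_force: [-0.7, -10.7, 0.2]
gripper_width: 0.0699
```

```bash
python3 st.py; python3 look.py 11 .566 .08 86.5
```

```text
21.35 p [0.5682 0.025  0.0173] q [-0.47  0.57  1.72  0.58  1.2  -0.7 ] F [ -0.7 -10.7   0.2]
[[-0.076  0.028  0.997]
 [-0.823  0.562 -0.079]
 [-0.563 -0.826 -0.02 ]]
top [ 0.566  0.075 -0.002] 0.94
top [0.565 0.069 0.201] 0.63
sc [0.569 0.076 0.001] 0.92
sc [0.566 0.078 0.2  ] 0.63
```

View pics/t11.png

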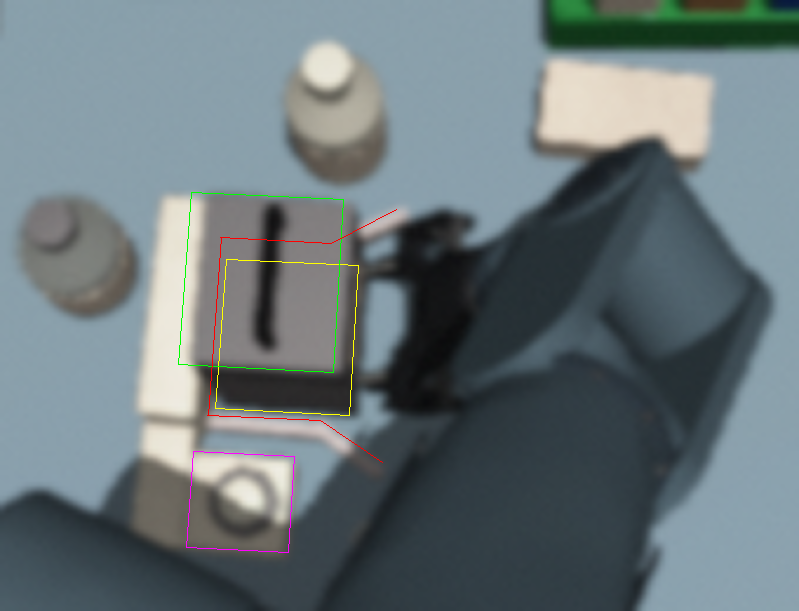

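apply_moves(
  travel=[
    [-0.1, 0.07, 0],
    [-0.1, 0.07, 0],
    [-0.1, 0.07, 0],
    [-0.1, 0.07, 0],
    [0, 0, 0],
  ],
  turn=[0, 0, 0, 0, 0],
  hand=[7, 7, 7, 7, 7],
)

```text
clock: 22.15
ee_pos: [0.5686, 0.029, 0.0173]
ee_rot: [0.605, -0.309, 0.644, -0.352]
contact_force: [-3.3, -14.3, 0.7]
gripper_width: 0.0703
```

apply_moves(
  travel=[
    [-0.1, 0.07, 0],
    [-0.1, 0.07, 0],
    [-0.1, 0.07, 0],
    [0, 0, 0],
    [0, 0, 0],
  ],
  turn=[0, 0, 0, 0, 0],
  hand=[7, 7, 7, 7, 7],
)

```text
clock: 22.65
ee_pos: [0.5688, 0.0293, 0.0172]
ee_rot: [0.605, -0.311, 0.643, -0.353]
contact_force: [-10.3, -29.1, 5.8]
gripper_width: 0.0701
```

```bash
python3 look.py 12 .566 .08 86.5
```

```text
top [ 0.566  0.078 -0.002] 0.68
top [0.564 0.076 0.199] 0.69
sc [ 0.722 -0.165 -0.005] 0.72
sc [0.566 0.081 0.201] 0.5
```

View pics/t12.png

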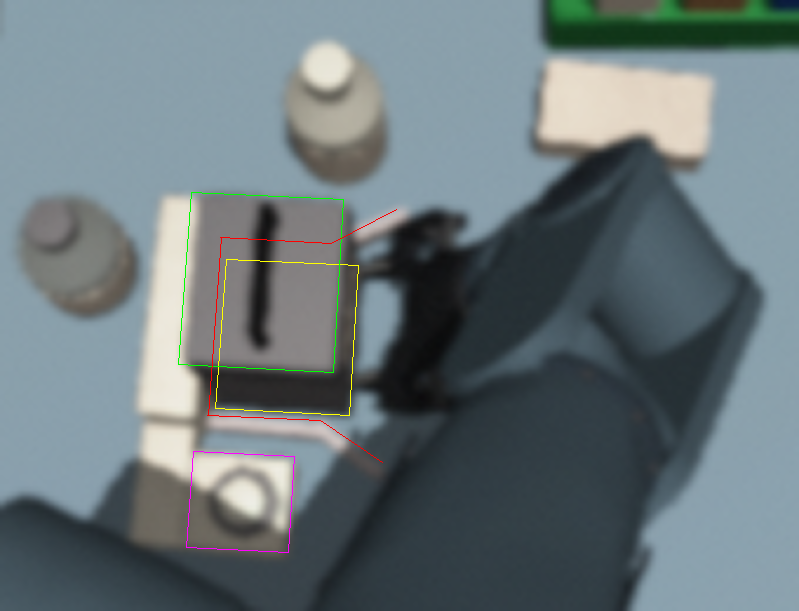

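View pics/s12.png

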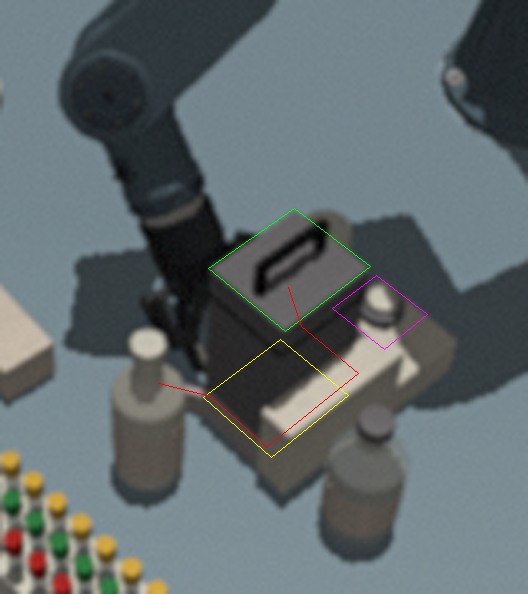

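Run:
```python
from m import *
s=optics.snapshot("top"); bay=(.566,.08,np.radians(86.5))
draw(s,(.5655,.079,np.radians(86.5)),bay,(250,165,310,225),"z1.png",10)
im=cv2.cvtColor(s["img"],cv2.COLOR_RGB2BGR)[165:225,250:310]; im=np.clip(cv2.resize(im,None,fx=10,fy=10,interpolation=cv2.INTER_CUBIC)*1.6,0,255).astype(np.uint8); cv2.imwrite("pics/z2.png",im)
g=s["img"].mean(2)
for v in (180,190,200,206): print(v,g[v,258:306].astype(int))
t=T(.5655,.079,np.radians(86.5)); print([proj(t((a,b,.2)),s).round(1) for a,b in((.048,-.055),(.048,.055),(-.048,-.055),(-.048,.055))])
```

```text
180 [169 192 212 220 222 222 222 217 192 151 126 124 123 123 124 124 125 124
 125 124 116  93  54  26  30  58  92 116 124 126 126 126 126 127 127 127
 128 127 126 121 108 105 128 149 156 158 161 165]
190 [205 222 225 226 225 225 220 196 155 131 125 126 127 127 126 127 128 127
 126 119  94  54  26  33  66 101 121 128 129 128 129 129 130 129 129 130
 129 130 125 107  78  63  72  88 103 101  82  70]
200 [225 228 229 229 228 224 199 156 130 127 127 127 128 128 129 129 129 129
 122  98  58  29  25  47  86 119 131 133 133 133 133 132 132 133 133 134
 133 130 116  90  77  78  79 103 137 153 156 156]
206 [227 228 228 228 225 210 175 143 131 129 130 129 130 131 131 130 132 130
 121  97  59  29  29  61  98 124 133 134 134 134 135 135 135 135 134 135
 135 126 104  78  76  79  78 107 141 154 156 156]
[array([265.7, 175.6]), array([262.9, 212.3]), array([298. , 177.2]), array([295.8, 213.9])]
```

View pics/z1.png

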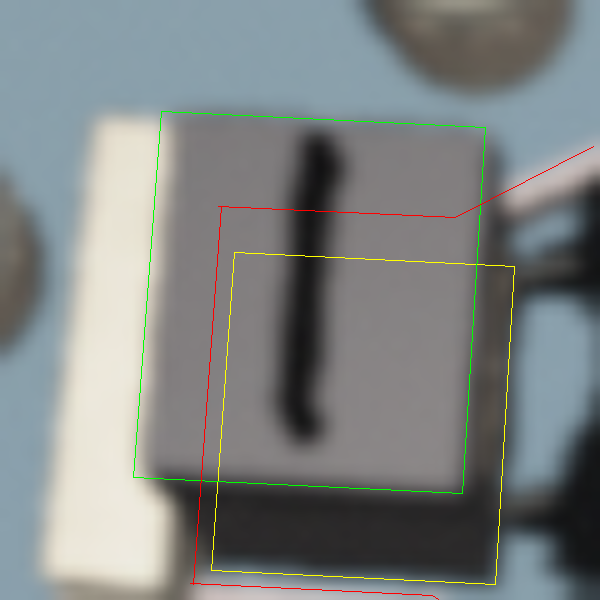

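apply_moves(
  travel=[
    [0, 0, 0],
    [0, 0, 0],
    [0, 0, 0],
    [-0.02, 0.01, -0.1],
    [0, 0, -0.1],
  ],
  turn=[-0.01, -0.01, -0.01, 0, 0],
  hand=[7, 7, 7, 7, 7],
)

```text
clock: 23.5
ee_pos: [0.5688, 0.0289, 0.0168]
ee_rot: [0.614, -0.314, 0.633, -0.351]
contact_force: [-0.1, -26.6, -3.7]
gripper_width: 0.0699
```

```bash
python3 st.py
```

```text
23.5 p [0.5688 0.0289 0.0168] q [-0.47  0.56  1.73  0.59  1.18 -0.72] F [ -0.1 -26.6  -3.7]
[[-0.049  0.033  0.998]
 [-0.829  0.556 -0.059]
 [-0.557 -0.831  0.   ]]
```

The battery is home: a square 27 N push brings no more motion, and in the picture its face is parallel to the stop. Retreating.

apply_moves(
  travel=[
    [0.8, -0.55, 0.05],
    [1.6, -1.1, 0.1],
    [2.4, -1.6, 0.2],
    [2.4, -1.6, 0.2],
    [1.6, -1.1, 0.1],
  ],
  turn=[0, 0, 0, 0, 0],
  hand=[7, 7, 7, 7, 7],
)

```text
clock: 24.0
ee_pos: [0.5669, -0.0714, 0.0166]
ee_rot: [0.615, -0.313, 0.636, -0.345]
contact_force: [0.2, 0.4, -0.4]
gripper_width: 0.0699
```

apply_moves(
  travel=[
    [-2.2, -3.3, 0],
    [-2.2, -3.3, 0],
    [-2.2, -3.3, 0],
    [-2.2, -3.3, 0],
    [-2.2, -3.3, 0],
  ],
  turn=[0, 0, 0, 0, 0],
  hand=[7, 3, 0, 0, 0],
)

```text
clock: 24.5
ee_pos: [0.5673, -0.0722, 0.2163]
ee_rot: [0.615, -0.314, 0.636, -0.344]
contact_force: [1.0, -1.0, -0.4]
gripper_width: 0.0116
```

```bash
python3 st.py;  python3 look.py 13 .566 .079 86.5
```

```text
24.5 p [ 0.5673 -0.0722  0.2163] q [-0.62  0.34  1.57  0.5   1.59 -0.64] F [ 1.  -1.  -0.4]
[[-0.046  0.024  0.999]
 [-0.822  0.567 -0.052]
 [-0.567 -0.824 -0.006]]
top [ 0.568  0.08  -0.003] 0.91
top [0.566 0.077 0.2  ] 0.51
sc [0.565 0.081 0.001] 0.58
sc [0.565 0.082 0.2  ] 0.58
```

View pics/t13.png

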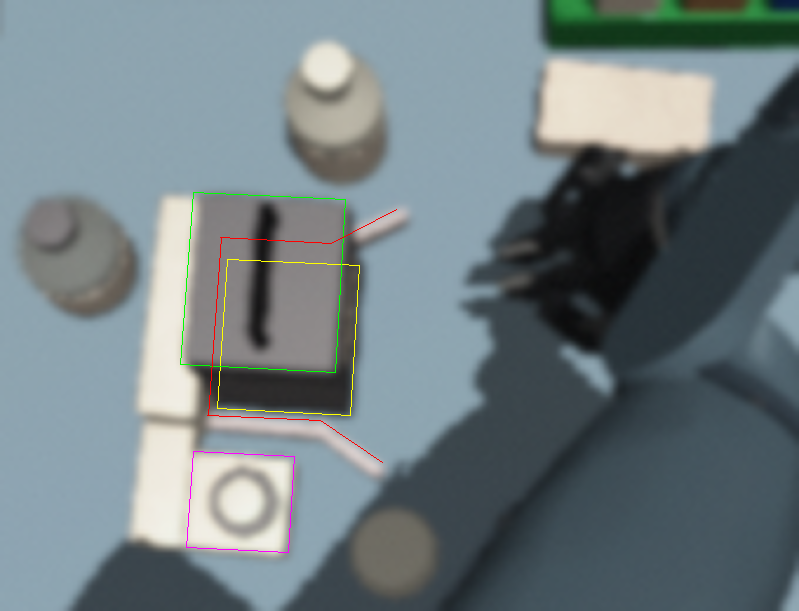

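View pics/s13.png

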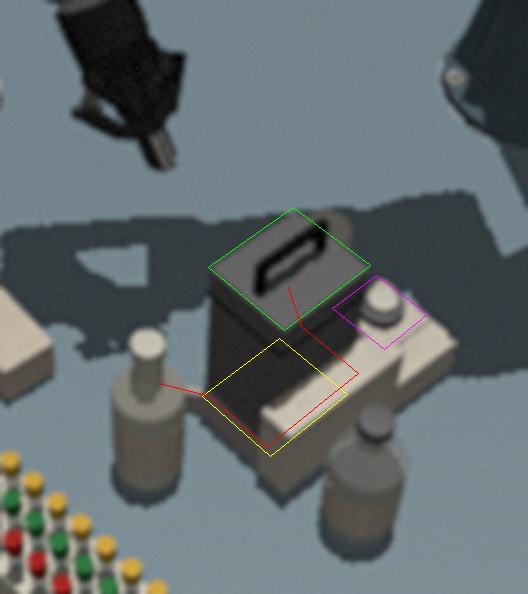

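Run:
```python
from h import *
for c in("top","scene"):
  s=optics.snapshot(c)
  for d in optics.landmark_of("charge_button_top",s)[:3]: print(c,toworld(d["position"],s).round(4),d["conf"])
  if c=="top": print(ray(276.2,240.9,s,.07).round(4))
  im=s["img"][:,:,::-1]; 
  a,b=(360,190) if c=="scene" else (260,225)
  print(proj([.442,.103,.07],s))
  cv2.imwrite("pics/b_%s.png"%c,cv2.resize(im[b:b+40,a:a+40],None,fx=12,fy=12,interpolation=cv2.INTER_CUBIC))
```

```text
top [0.4407 0.1029 0.0676] 0.58
[0.4418 0.104  0.07  ]
[276.51755057 240.82943684]
scene [0.4456 0.1037 0.0733] 0.43
[374.41807125 199.3302788 ]
```

View pics/b_scene.png

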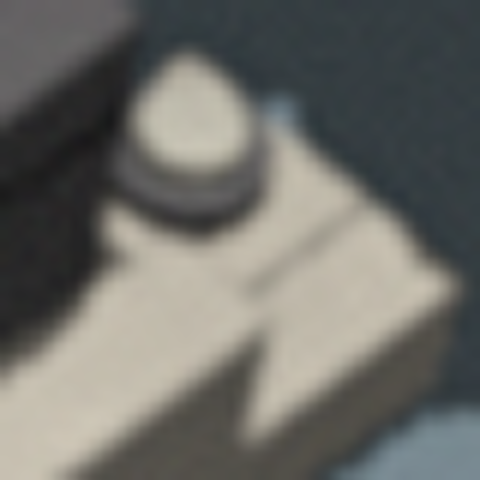

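apply_moves(
  travel=[
    [-2.2, -3.3, -1],
    [-2.2, -3.3, -3],
    [0, 0, -4],
    [0, 0, -3],
    [0, 0, -1.6],
  ],
  turn=[0, 0, 0, 0, 0],
  hand=[0, 0, 0, 0, 0],
)

```text
clock: 25.5
ee_pos: [0.4403, -0.067, 0.2943]
ee_rot: [0.615, -0.314, 0.637, -0.344]
contact_force: [0.1, 0.2, 0.7]
gripper_width: -0.0003
```

apply_moves(
  travel=[
    [-3.6, 2.5, -0.2],
    [-3.6, 2.5, -0.2],
    [-3.6, 2.5, -0.2],
    [-3.6, 2.5, -0.2],
    [0, 0, 0],
  ],
  turn=[0, 0, 0, 0, 0],
  hand=[0, 0, 0, 0, 0],
)

```text
clock: 26.0
ee_pos: [0.4417, 0.1124, 0.2935]
ee_rot: [0.616, -0.315, 0.636, -0.342]
contact_force: [-0.3, -1.4, 0.5]
gripper_width: 0.0001
```

```bash
python3 st.py
python3 - <<'E'
from h import *
s=optics.snapshot("top"); cv2.imwrite("pics/t14.png",cv2.resize(s["img"][130:300,200:420,::-1],None,fx=3.5,fy=3.5))
s=optics.snapshot("scene"); cv2.imwrite("pics/s14.png",cv2.resize(s["img"][70:270,280:500,::-1],None,fx=3,fy=3))
E
```

```text
26.0 p [0.4417 0.1124 0.2935] q [-0.43 -0.14  1.92  0.55  1.61 -0.43] F [-0.3 -1.4  0.5]
[[-0.043  0.021  0.999]
 [-0.822  0.567 -0.047]
 [-0.568 -0.823 -0.007]]
```

View pics/t14.png

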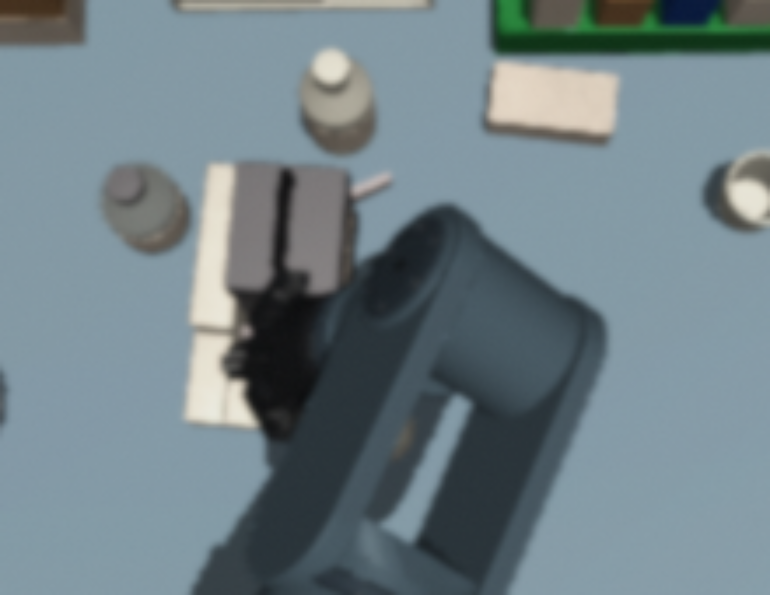

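View pics/s14.png

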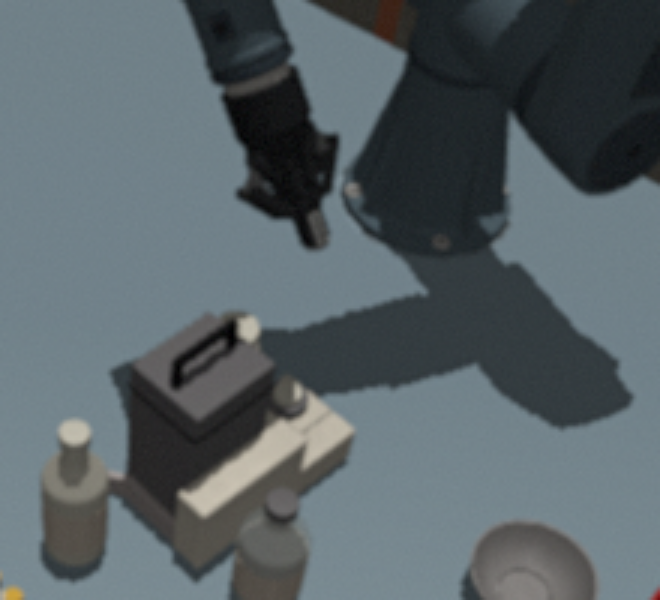

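Even closed, the knuckles spread to about ±65 mm, which is too close to the battery. A quarter turn about the tool axis will make it slim on that side.

apply_moves(
  travel=[
    [0, 0, 0],
    [0, 0, 0],
    [0, 0, 0],
    [0, 0, 0],
    [0, 0, 0],
  ],
  turn=[0.14, 0.14, 0.14, 0.14, 0.14],
  hand=[0, 0, 0, 0, 0],
)

```text
clock: 26.6
ee_pos: [0.4437, 0.1065, 0.2933]
ee_rot: [0.356, -0.175, 0.81, -0.432]
contact_force: [0.4, -0.6, -0.3]
gripper_width: -0.0002
```

apply_moves(
  travel=[
    [0, 0, 0],
    [0, 0, 0],
    [0, 0, 0],
    [0, 0, 0],
    [0, 0, 0],
  ],
  turn=[0.14, 0.14, 0.14, 0.14, 0.14],
  hand=[0, 0, 0, 0, 0],
)

```text
clock: 27.1
ee_pos: [0.4438, 0.1065, 0.2934]
ee_rot: [0.057, -0.016, 0.883, -0.466]
contact_force: [-0.4, 0.1, 0.3]
gripper_width: -0.0001
```

apply_moves(
  travel=[
    [0, 0, 0],
    [0, 0, 0],
    [0, 0, 0],
    [0, 0, 0],
    [0, 0, 0],
  ],
  turn=[0.12, 0, 0, 0, 0],
  hand=[0, 0, 0, 0, 0],
)

```text
clock: 27.6
ee_pos: [0.4434, 0.1077, 0.2937]
ee_rot: [0.008, 0.01, 0.885, -0.466]
contact_force: [0.8, -0.1, 0.2]
gripper_width: 0.0001
```

```bash
python3 st.py
python3 - <<'E'
from h import *
s=optics.snapshot("top"); cv2.imwrite("pics/t15.png",cv2.resize(s["img"][130:300,200:420,::-1],None,fx=3.5,fy=3.5))
E
```

```text
27.6 p [0.4434 0.1077 0.2937] q [-0.44 -0.14  1.92  0.55  1.61  1.09] F [ 0.8 -0.1  0.2]
[[-1.     0.025  0.005]
 [ 0.01   0.566 -0.825]
 [-0.023 -0.824 -0.566]]
```

View pics/t15.png

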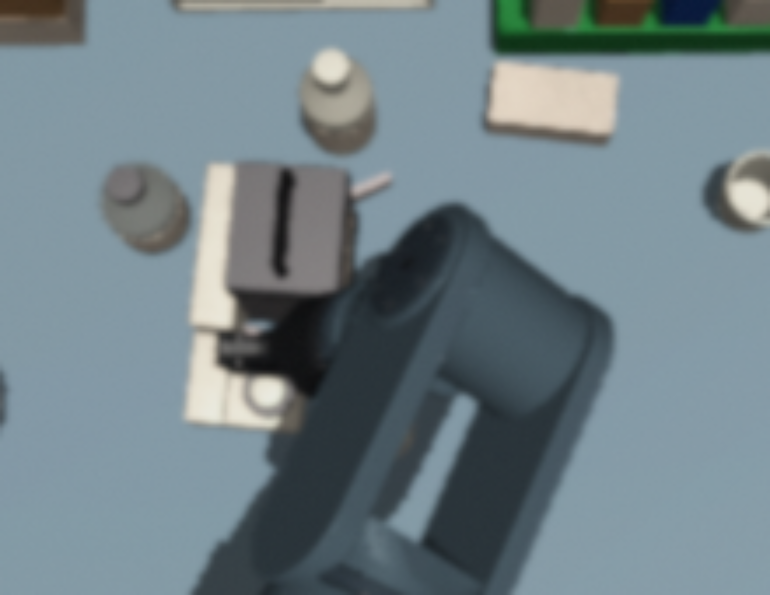

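apply_moves(
  travel=[
    [0.15, 3.6, 1.9],
    [0.1, 3.3, 2.26],
    [0.1, 3.3, 2.26],
    [0.1, 3.3, 2.26],
    [0, 0, 0],
  ],
  turn=[0, 0, 0, 0, 0],
  hand=[0, 0, 0, 0, 0],
)

```text
clock: 28.15
ee_pos: [0.4389, 0.1142, 0.1293]
ee_rot: [0.004, 0.007, 0.886, -0.464]
contact_force: [0.4, 0.4, -0.4]
gripper_width: 0.0002
```

```bash
python3 st.py
python3 - <<'E'
from h import *
s=optics.snapshot("top"); cv2.imwrite("pics/t16.png",cv2.resize(s["img"][130:300,200:420,::-1],None,fx=3.5,fy=3.5))
s=optics.snapshot("scene"); cv2.imwrite("pics/s16.png",cv2.resize(s["img"][110:270,280:460,::-1],None,fx=3.7,fy=3.7))
E
```

```text
28.15 p [0.4389 0.1142 0.1293] q [-0.43  0.1   2.06  0.58  1.29  0.9 ] F [ 0.4  0.4 -0.4]
[[-1.     0.017 -0.   ]
 [ 0.01   0.568 -0.823]
 [-0.013 -0.823 -0.569]]
```

View pics/t16.png

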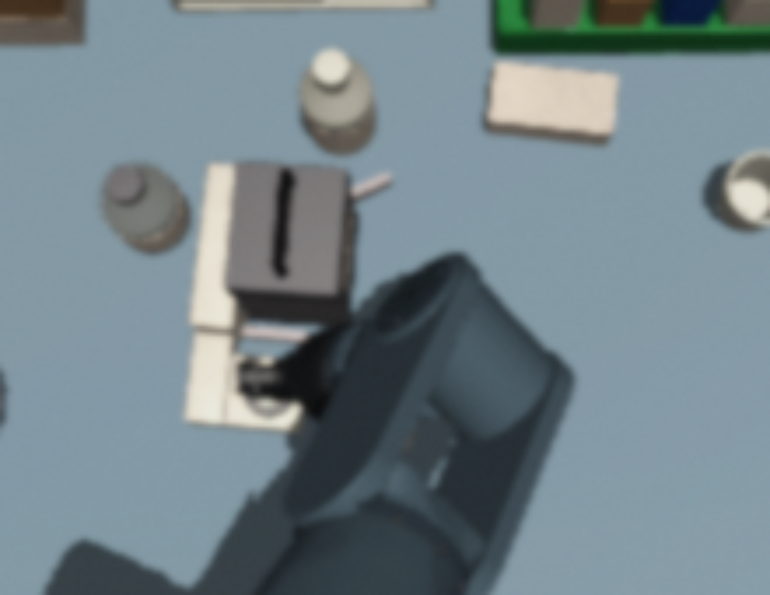

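View pics/s16.png

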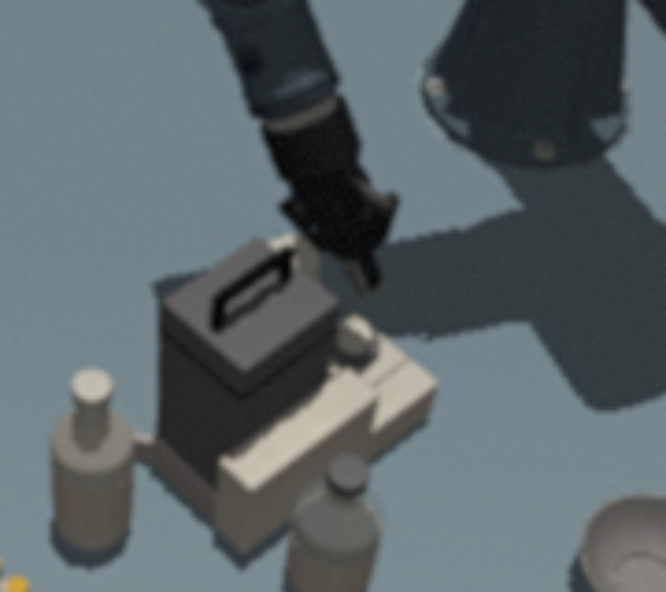

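apply_moves(
  travel=[
    [-0.2, 0.99, 0.68],
    [0, 0.99, 0.68],
    [0, 0.8, 0.55],
    [0, 0.25, 0.17],
    [0, 0.25, 0.17],
  ],
  turn=[0, 0, 0, 0, 0],
  hand=[0, 0, 0, 0, 0],
)

```text
clock: 28.75
ee_pos: [0.4454, 0.1129, 0.0933]
ee_rot: [0.007, 0.01, 0.885, -0.466]
contact_force: [0.5, 0.3, -0.3]
gripper_width: 0.0001
```

apply_moves(
  travel=[
    [0, 0.16, 0.11],
    [0, 0.16, 0.11],
    [0, 0.16, 0.11],
    [0, 0.16, 0.11],
    [0, 0.0, 0.0],
  ],
  turn=[0, 0, 0, 0, 0],
  hand=[0, 0, 0, 0, 0],
)

```text
clock: 29.25
ee_pos: [0.4455, 0.1128, 0.0856]
ee_rot: [0.007, 0.01, 0.885, -0.466]
contact_force: [-0.9, -0.6, -0.8]
gripper_width: -0.0
```

apply_moves(
  travel=[
    [0.3, 0.16, 0.11],
    [0, 0.16, 0.11],
    [0, 0.16, 0.11],
    [0, 0.0, 0.0],
    [0, 0.0, 0.0],
  ],
  turn=[0, 0, 0, 0, 0],
  hand=[0, 0, 0, 0, 0],
)

```text
clock: 29.75
ee_pos: [0.4428, 0.1128, 0.0798]
ee_rot: [0.008, 0.01, 0.885, -0.466]
contact_force: [-0.0, 0.6, -0.2]
gripper_width: 0.0001
```

apply_moves(
  travel=[
    [0, 0.16, 0.11],
    [0, 0.0, 0.0],
    [0, 0.16, 0.11],
    [0, 0.0, 0.0],
    [0, 0.0, 0.0],
  ],
  turn=[0, 0, 0, 0, 0],
  hand=[0, 0, 0, 0, 0],
)

```text
clock: 30.25
ee_pos: [0.4428, 0.1128, 0.0759]
ee_rot: [0.008, 0.01, 0.885, -0.466]
contact_force: [0.2, 0.0, 1.3]
gripper_width: -0.0003
```

Contact is starting at TCP z ≈ 0.076; pressing further.

apply_moves(
  travel=[
    [0, 0.16, 0.11],
    [0, 0.0, 0.0],
    [0, 0.16, 0.11],
    [0, 0.0, 0.0],
    [0, 0.0, 0.0],
  ],
  turn=[0, 0, 0, 0, 0],
  hand=[0, 0, 0, 0, 0],
)

```text
clock: 30.75
ee_pos: [0.4429, 0.1129, 0.0722]
ee_rot: [0.008, 0.01, 0.885, -0.466]
contact_force: [-0.9, -1.1, 3.9]
gripper_width: 0.0
```

apply_moves(
  travel=[
    [0, 0.16, 0.11],
    [0, 0.0, 0.0],
    [0, 0.08, 0.06],
    [0, 0.0, 0.0],
    [0, 0.0, 0.0],
  ],
  turn=[0, 0, 0, 0, 0],
  hand=[0, 0, 0, 0, 0],
)

```text
clock: 31.25
ee_pos: [0.443, 0.1129, 0.0693]
ee_rot: [0.008, 0.01, 0.885, -0.466]
contact_force: [-2.0, -1.0, 6.4]
gripper_width: 0.0001
```

apply_moves(
  travel=[
    [0, 0.08, 0.06],
    [0, 0.0, 0.0],
    [0, 0.08, 0.06],
    [0, 0.0, 0.0],
    [0, 0.0, 0.0],
  ],
  turn=[0, 0, 0, 0, 0],
  hand=[0, 0, 0, 0, 0],
)

```text
clock: 31.75
ee_pos: [0.4432, 0.1129, 0.0686]
ee_rot: [0.008, 0.009, 0.885, -0.465]
contact_force: [-7.2, -5.2, 20.3]
gripper_width: 0.0001
```

Run:
```python
from h import *
s=optics.snapshot("scene"); cv2.imwrite("pics/s17.png",cv2.resize(s["img"][130:250,320:440,::-1],None,fx=5,fy=5,interpolation=cv2.INTER_CUBIC))
```

```text
(no output)
```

View pics/s17.png

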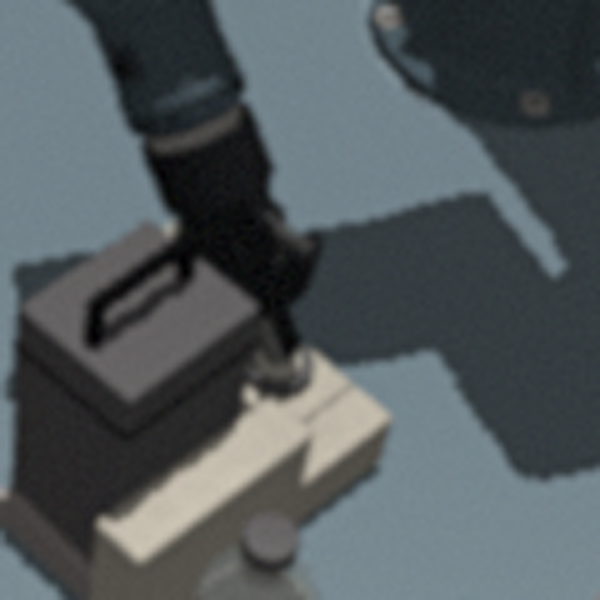

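The button bottomed out: the force went from 6 to 20 N within 0.7 mm, after about 7 mm of travel. Releasing straight up.

apply_moves(
  travel=[
    [0, -0.8, -0.55],
    [0, -1.6, -1.1],
    [0, -3.3, -2.25],
    [0, -3.3, -2.25],
    [0, -3.3, -2.25],
  ],
  turn=[0, 0, 0, 0, 0],
  hand=[0, 0, 0, 0, 0],
)

```text
clock: 32.3
ee_pos: [0.4393, 0.1124, 0.2171]
ee_rot: [0.007, 0.01, 0.885, -0.466]
contact_force: [0.0, -0.5, -0.2]
gripper_width: -0.0
```

apply_moves(
  travel=[
    [0, -3.3, -2.25],
    [0, -3.3, -2.25],
    [0, -2.5, 3.6],
    [0, -2.5, 3.6],
    [0, -2.5, 3.6],
  ],
  turn=[0, 0, 0, 0, 0],
  hand=[0, 0, 0, 0, 0],
)

```text
clock: 32.8
ee_pos: [0.4363, -0.0206, 0.2968]
ee_rot: [0.008, 0.01, 0.884, -0.466]
contact_force: [0.8, 0.3, 0.0]
gripper_width: 0.0001
```

```bash
python3 st.py; python3 look.py 18 .566 .079 86.5
python3 - <<'E'
from h import *
s=optics.snapshot("top"); save(s,"t19.png")
for n in ["wash_bottle","carton","jar","bowl","tape","cup","glass_bottle"]:
    print(n,[(np.round(toworld(d["position"],s),3),round(d["conf"],2)) for d in optics.landmark_of(n,s)[:1]])
E
```

```text
32.8 p [ 0.4363 -0.0206  0.2968] q [-0.69 -0.06  1.84  0.48  1.73  0.87] F [0.8 0.3 0. ]
[[-1.     0.025  0.006]
 [ 0.01   0.565 -0.825]
 [-0.024 -0.825 -0.565]]
top [ 0.568  0.082 -0.002] 0.85
top [0.564 0.076 0.2  ] 0.64
sc [0.566 0.078 0.003] 0.62
sc [0.566 0.081 0.202] 0.58
wash_bottle [(array([ 0.711,  0.04 , -0.002]), 0.7)]
carton [(array([ 0.72 , -0.164, -0.001]), 0.98)]
jar [(array([ 0.407,  0.002, -0.004]), 0.82)]
bowl [(array([ 0.435,  0.421, -0.001]), 0.73)]
tape [(array([ 0.508, -0.469, -0.   ]), 0.56)]
cup [(array([ 0.625, -0.348,  0.001]), 0.66)]
glass_bottle [(array([ 0.615,  0.22 , -0.001]), 0.97)]
```

View pics/t18.png

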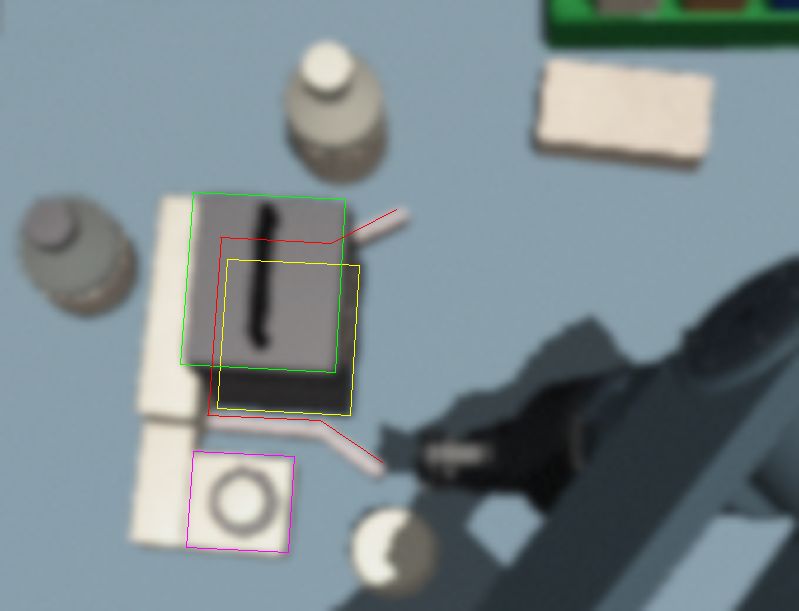

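View pics/s18.png

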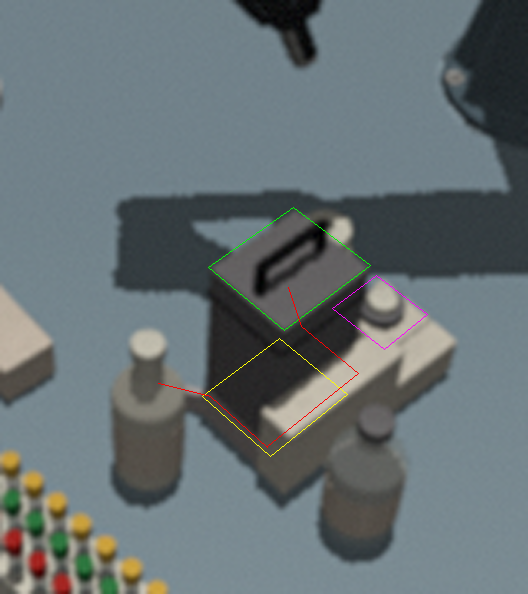

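Run:
```python
from h import *
print(ticket.sign_off(), manip.get_obs()["clock"])
```

```text
the job is handed in; nothing more can be done
the job is handed in; nothing more can be done
```

I pushed the battery into the bay until it sat against the back stop, then pressed the charger's button fully down, released it and handed the job in at about 33 s.

- **Lean:** The moves cannot tilt the tool directly. I reached past the arm's limit to get a 34° lean, which held afterwards. I then pushed with the open fingertips about 20–25 mm above the counter, steering on the way.
- **Battery home:** The push ran at 9–11 N, then rose to 27–29 N at the back stop with no further motion. After I backed off, the networks put the battery at about (0.566, 0.079), against my estimate of (0.566, 0.080) for the home position. The top picture suggested it might be about 1 mm short, which is within the calibration error. I saw no tipping in the pictures I took between pushes.
- **Button:** It was pressed only after the battery was home. It bottomed out after about 7 mm, with the force jumping from 6 to 20 N. In the last pictures it looks fully up again.
- **Other things:** The arm touched nothing at hand-in. The other items are where they were, within measuring error; the cup read 7 mm different in the networks, and I did not check that further. The first pictures mislabelled the glass bottle, so I compared it only by eye.

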